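Clear the drying rack, lean the oiled boards in it and start the fan

ROBOT

A 6-joint arm with a two-finger parallel gripper is mounted at the origin on the work surface. World frame = base frame: x ahead of the robot, y to its left, z up, the work surface at z = 0. Lengths are in mm, angles in rad, forces in N, time in s.
With the tool pointing down it reaches from about 400 to 925 mm from the base axis. Payload 12.5 kg.
Tool frame: the origin (TCP) lies midway between the tips of the shut fingers; the grasp point (between the pads) lies 19 mm behind it; z points along the fingers, y is the line along which they close (so a half turn about z gives the same grasp; the last joint's range is limited). The gripper opens to 95 mm and grips with 3 to 60 N. Pads are 20 mm wide; open, the fingers measure 119 mm over their backs; the gripper's body (75 mm by 180 mm) begins 59 mm behind the grasp point.
Start: joints at [-1.391, 0.491, 1.559, -0, 1.092, -0.106], TCP at [176.226, -599.659, 214.661] pointing down, gripper open.
Joint ranges: [-3.1, 3.1], [-0.84, 2.19], [0.05, 2.79], [-1.13, 4.28], [0.06, 2.93], [-2.69, 2.69]. Speed limits (rad/s): [2.22, 2.22, 2.79, 3.14, 3.14, 3.14].

INTERFACE

Orientations are given as a rotation vector (axis times angle).
In Python, from workcell import bot gives the robot as it stands.
- The arm moves only by the tool play_rows, never from a script. Its argument "targets" is one flat list of numbers, 7 for each row, row after row: the shift along the tool's x, y, z as a fraction of full scale, then the turn, a rotation vector about the tool's x, y, z as a fraction of full scale, then the opening, from 0 (shut) to 1 (fully open). A call has 1 to 5 rows; each row is the pose to reach, as a shift and turn from the pose commanded when the call began, along the tool's axes at that moment; what a row does not reach only later rows make up. Full scale, the value 1, is 0.1 m for a shift and 45 degrees for a turn. A row lasts 1/10 s, in which the tool goes at most 50 mm and 8.59 degrees, less where a joint would pass 70% of its speed; a pose out of reach is approached as far as the arm can. A call with a number of a shift or a turn outside -1 to 1 is refused whole. A call with a gripper value outside its range is refused whole. The fingers move at their own pace and stop on an object; "force" is the grip in N (left out, the last holds). Time passes only in rows, so rows that repeat a pose let the fingers close. It gives the time, the measured TCP pose, the force, the opening and the grip force at its end, in the units of the state.
- bot.get_obs(): the state, without advancing time (a new reading comes with each control period).
- bot.camera(name): name is "side" or "top"; returns a dict with "frame" (384x512x3 uint8, red, green, blue), "range_z" (384x512 float32, mm along the optical axis (not along the pixel's ray), 0 where there is no reading), "fov_y" (degrees; the focal length in pixels is half the picture's height over the tangent of half this angle, whatever the lens; pixels are square), "cx", "cy" (the principal point, pixels), "R" (3x3) and "t" (3): a world point X has camera coordinates R X + t. Camera axes: x right, y down, z forward; pixel columns grow to the right and rows downward; lengths in mm; the calibration is good to about 2 mm. A picture is of the moment at which its call begins.
- bot.sign_off(): hands the job in; it is judged then, once.
The state is a dict: "clock": time; "qpos": joint angles; "joint_vel": joint speeds; "joint_efforts": joint torques, N m; "position": TCP position; "ee_rot": TCP orientation; "ft_force": force on the tool from outside, world axes, zero at the start; "wrist_torque": the same for the moment, N m; "grip_width": finger opening in mm; "finger_force": force on a finger pad.
Only numpy, scipy, OpenCV 4.12 (cv2) and the standard library are available. Lean on these libraries where they do the work, as an engineer would, in place of code of your own. Each camera call takes 0.05 s, during which the arm holds its last target. There are 200 camera calls.

TASK

First clear all the wood offcuts off the drying rack into the blue bin. Then lean every serving board in the rack, handle up, plain end down on the deck behind the front lip and its face resting back on the steel rail, square to the rail, side by side without touching one another; last of all push the fan's red-ball lever fully over, away from you. Leave the wax jar, the glue bottle and the sanding block where they are.

Things in the scene. Friction and masses are not known exactly. Their poses are not given: they have to be found in the camera images.
- rack: Fixed drying rack, sizes in mm. Origin on the bench; +x from front lip to rear rail, +y left along the rail, z up. Grey deck 12 thick, x -80 to 60, y -175 to 175. Lip along the front, x -80 to -70, top 28 above the bench (16 above the deck). Room for three boards side by side, e.g. at y = -100, 0, 100; a board with its foot behind the lip and lying back on the rail slopes about 38 degrees.
- rack_rail (a point): Middle of the rack's rear rail, on its axis: steel bar, diameter 12, along the rack's y, 34 behind the rack's origin and 78 above the bench, on two posts 18 x 14 at y = +-168 whose tops are 84 above the bench. Open between deck and rail. Axes as the rack's.
- board_a: Serving board (pale wood, black handle), may be absent; 170 long, 15 thick, about 0.14 kg; starts flat on the bench. Origin: on the underside, below the centre of gravity. x runs along it towards the handle: blade from x = -75 (plain end) to 50, 60 wide; handle from 50 to 95, 24 wide. z is normal to the board, towards its upper face. Either face may end up on top.
- board_b: Serving board (mid-brown wood, black handle), may be absent; 170 long, 15 thick, about 0.14 kg; starts flat on the bench. Origin: on the underside, below the centre of gravity. x runs along it towards the handle: blade from x = -75 (plain end) to 50, 60 wide; handle from 50 to 95, 24 wide. z is normal to the board, towards its upper face. Either face may end up on top.
- board_c: Serving board (brown wood, red handle), may be absent; 170 long, 15 thick, about 0.14 kg; starts flat on the bench. Origin: on the underside, below the centre of gravity. x runs along it towards the handle: blade from x = -75 (plain end) to 50, 60 wide; handle from 50 to 95, 24 wide. z is normal to the board, towards its upper face. Either face may end up on top.
- offcut_a: Wood offcut (pale wood, 80 x 36 x 26 mm along its x, y, z), may be absent; about 0.05 kg. Origin: centre of its underside. Starts lying on the rack's deck, roughly square to it, between lip and rail.
- offcut_b: Wood offcut (mid-brown wood, 74 x 40 x 24 mm along its x, y, z), may be absent; about 0.05 kg. Origin: centre of its underside. Starts lying on the rack's deck, roughly square to it, between lip and rail.
- offcut_c: Wood offcut (plywood, 78 x 32 x 30 mm along its x, y, z), may be absent; about 0.05 kg. Origin: centre of its underside. Starts lying on the rack's deck, roughly square to it, between lip and rail.
- offcut_d: Wood offcut (pale wood, 84 x 38 x 22 mm along its x, y, z), may be absent; about 0.05 kg. Origin: centre of its underside. Starts lying on the rack's deck, roughly square to it, between lip and rail.
- bin: Fixed blue open bin for offcuts, 140 x 200 x 55 (its x, y, z) outside, walls and floor 5 thick. Origin: on the bench under its centre. Offcuts may be let fall into it and may pile up, but below the rim.
- fan_switch (a joint): Toggle lever of the drying fan: 0 = off (leans to the switch's -x, towards the robot), 1.0 rad = on (leans to +x, away from the robot). Light (about 1 N at the ball), stays where it is left; starts at 0 to 0.15. Its fixed block is 70 x 50 x 25 (x, y, z).
- fan_switch_tip (a point): Centre of the lever's red ball, diameter 26, 80 from the hinge; the rod has diameter 10. The hinge runs along the block's y, 22 above the bench. The ball is 92 above the bench at either end, 102 midway: at value q the lever leans q - 0.5 rad from upright towards the switch's +x. y of this frame is the hinge axis; its x is the switch's +x tipped down by q.
- wax_jar: Bystander: glass jar with brass cap, diameter 64, 70 high; origin under its centre. Leave alone.
- glue_bottle: Bystander: bottle with orange cap, diameter 56, 150 high; origin under its centre. Leave alone.
- sanding_block: Bystander: cork sanding block 110 x 60 x 34; origin under its centre. Leave alone.

How it is judged (in metres and radians):
On the way, in this order (a step that is already met when the one before it is completed fails the run):
1. all offcuts are off the rack and in the bin (x of offcut_a in the frame of bin between -0.07 and 0.07 m and y of offcut_a in the frame of bin between -0.1 and 0.1 m and z of offcut_a in the frame of bin between -0.01 and 0.055 m and x of offcut_b in the frame of bin between -0.07 and 0.07 m and y of offcut_b in the frame of bin between -0.1 and 0.1 m and z of offcut_b in the frame of bin between -0.01 and 0.055 m and x of offcut_c in the frame of bin between -0.07 and 0.07 m and y of offcut_c in the frame of bin between -0.1 and 0.1 m and z of offcut_c in the frame of bin between -0.01 and 0.055 m and x of offcut_d in the frame of bin between -0.07 and 0.07 m and y of offcut_d in the frame of bin between -0.1 and 0.1 m and z of offcut_d in the frame of bin between -0.01 and 0.055 m), for 0.2 s.
2. with the rack cleared, all boards lean in the rack (x of board_a in the frame of rack between -0.03 and 0.025 m and y of board_a in the frame of rack between -0.145 and 0.145 m and z of board_a in the frame of rack between 0.04 and 0.085 m and angle between board_a's own x axis and vertical between 0.74 and 1.06 rad and angle between the y axis of each of board_a, board_b, board_c and the y axis of rack, either way round below 0.25 rad and linear speed of each of board_a, board_b, board_c below 0.03 m/s and x of board_b in the frame of rack between -0.03 and 0.025 m and y of board_b in the frame of rack between -0.145 and 0.145 m and z of board_b in the frame of rack between 0.04 and 0.085 m and angle between board_b's own x axis and vertical between 0.74 and 1.06 rad and x of board_c in the frame of rack between -0.03 and 0.025 m and y of board_c in the frame of rack between -0.145 and 0.145 m and z of board_c in the frame of rack between 0.04 and 0.085 m and angle between board_c's own x axis and vertical between 0.74 and 1.06 rad and contact force between board_a and board_b below 0.05 N and contact force between each of board_a, board_b and board_c below 0.05 N), for 0.2 s.
3. with the boards in place, the fan's lever is pushed over (value of joint fan_switch above 0.8 rad), for 0.2 s.
At the end, for the whole second after the job is handed in: Each offcut is in the bin below its rim. Each board rests in the rack, handle up, sloping 29 to 48 degrees, within 0.25 rad of square to the rail, origin at x -30..25, |y| < 145, z 40..85 mm in the rack frame, touching no other board. Lever beyond 0.8 rad (all of step 1 and all of step 2 and value of joint fan_switch above 0.8 rad).
It fails at once if the wax jar is moved more than 30 mm or tipped over (distance of wax_jar from where it was at the start of the episode above 0.03 m or angle between wax_jar's own z axis and vertical above 0.5 rad).
It fails at once if the glue bottle is moved more than 30 mm or tipped over (distance of glue_bottle from where it was at the start of the episode above 0.03 m or angle between glue_bottle's own z axis and vertical above 0.5 rad).
It fails at once if the sanding block is moved more than 30 mm or tipped over (distance of sanding_block from where it was at the start of the episode above 0.03 m or angle between sanding_block's own z axis and vertical above 0.5 rad).
Of offcut_a, offcut_b, offcut_c, offcut_d only 3 to 4 are there at a start; the rules pass over those that are not, and their reading is None.
Of board_a, board_b, board_c only 2 to 3 are there at a start; the rules pass over those that are not, and their reading is None.
At some moment in a run one of offcut_a, offcut_b, offcut_c, offcut_d, board_a, board_b, board_c may be knocked a few centimetres aside while the robot is not near it.
Once in a run the grip may slacken for a moment while it holds something.
It also fails if it takes over 210 s, if anything falls off the work surface, if the arm or the gripper's body presses on something with over 40 N, if the wrist force passes 120 N, or if a joint passes its speed limit or range.

## Working session

There is one attempt and no reset: what is moved stays moved. The work goes in short steps, Python scripts to look and compute and a tool call to move; the robot and the scene stay as the last step left them, time stands still between calls to the robot, and variables do not carry over. Pictures are saved under pics/ and viewed, at most 14 in all, crops included, and the job is handed in when it is done.

Besides the shell and the picture viewer there is one more tool, called after "Emit:" by a JSON object that holds its "op" and its "data", one argument or row to a line. play_rows: Moves the arm, as the interface text tells. Its arguments: {"type":"object","properties":{"targets":{"type":"array"},"force":{"type":"number"}},"required":["targets"]}

```bash
mkdir -p pics; ls; cat > h.py <<'E'
import numpy as np, cv2
from scipy.spatial.transform import Rotation as Rn
from workcell import bot
def cam(n):
    c=bot.camera(n); f=c["frame"].shape[0]/2/np.tan(np.radians(c["fov_y"])/2); c["f"]=f
    c["R"]=np.array(c["R"]);c["t"]=np.array(c["t"])
    z=c["range_z"]; v,u=np.mgrid[:z.shape[0],:z.shape[1]]
    P=np.stack([(u-c["cx"])/f*z,(v-c["cy"])/f*z,z],-1)
    c["W"]=(P-c["t"])@c["R"]; c["W"][z==0]=np.nan
    return c
E
python3 - <<'E'
from h import *
o=bot.get_obs(); print(o)
for n in("side","top"):
    c=cam(n); np.savez(f"{n}0.npz",W=c["W"],R=c["R"],t=c["t"],f=c["f"],cx=c["cx"],cy=c["cy"],frame=c["frame"])
    cv2.imwrite(f"pics/{n}0.png",cv2.resize(c["frame"][:,:,::-1],(800,600),interpolation=cv2.INTER_CUBIC))
    print(n,c["f"],c["cx"],c["cy"],-c["R"].T@c["t"],c["R"].round(3).tolist())
E
```

```text
pics
{'clock': 0.0, 'qpos': array([-1.39057615e+00,  4.91571245e-01,  1.55944723e+00,  6.35203043e-06,
        1.09171193e+00, -1.05601832e-01]), 'joint_vel': array([-0.00117976, -0.00094643, -0.00128791, -0.00123634,  0.00018207,
       -0.00056957]), 'joint_efforts': array([-2.70351984e-04, -6.12632990e+01, -2.58179820e+01,  6.92579267e-02,
        4.82131785e-02, -8.22820152e-05]), 'position': array([ 176.19425258, -599.39418755,  214.05525766]), 'ee_rot': array([-3.10844105e+00, -4.47274946e-01,  5.77962234e-05]), 'ft_force': array([ 0.80045074, -0.73976839, -0.70964398]), 'wrist_torque': array([-0.0338076 , -0.02258138, -0.02690993]), 'finger_force': 0.0, 'grip_width': 95.18738785045072}
side 384.78013389365583 261.74455718768814 189.7836397873954 [284.75695867 769.11058948 551.53502793] [[-0.941, -0.337, -0.013], [-0.151, 0.456, -0.877], [0.302, -0.824, -0.48]]
top 425.71832351347365 247.8994313607116 196.89324023471033 [ 475.78638421  -17.78372333 1119.28805166] [[0.021, -1.0, -0.004], [-0.998, -0.021, -0.068], [0.067, 0.006, -0.998]]
```

View pics/top0.png

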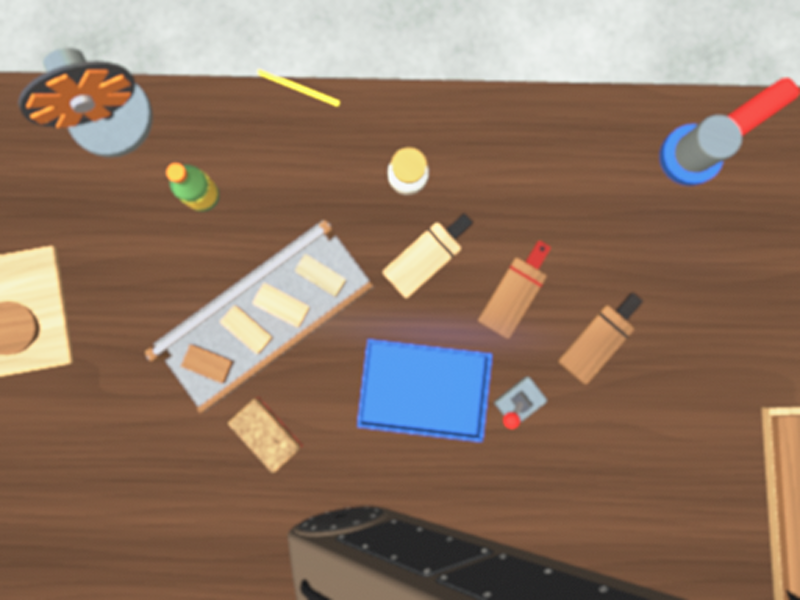

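View pics/side0.png

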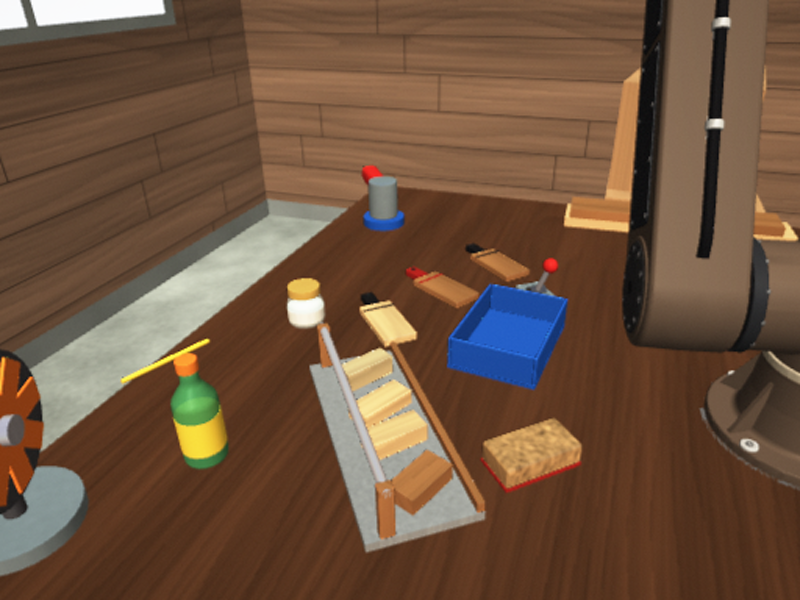

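The top view shows the rack at left with rail ends near (150,353) and (326,226). It holds four offcuts at about (320,274), (280,305), (245,330) and (207,363). The blue bin is at (425,390) and the boards lie at (420,262), (515,290) and (600,340). The lever ball is at (511,421). The side view confirms this layout.

```bash
cat > m.py <<'E'
from h import *
def rect(m,W,name):
    p=W[m][:,:2].astype(np.float32); r=cv2.minAreaRect(p); b=cv2.boxPoints(r)
    e=b[1]-b[0]; g=b[2]-b[1]; l=e if np.hypot(*e)>np.hypot(*g) else g
    print(name,"n",m.sum(),"c",np.round(r[0],1),"size",np.round(sorted(r[1]),1),"yaw",round(np.degrees(np.arctan2(l[1],l[0]))%180,1),"z",np.round(np.median(W[m][:,2]),1),"mean",W[m].mean(0).round(1))
E
python3 - <<'E'
from m import *
T=dict(np.load("top0.npz")); S=dict(np.load("side0.npz"))
W=T["W"]; s=.64
def at(D,u,v):
    u,v=int(u*s),int(v*s); return np.nanmedian(D["W"][v-1:v+2,u-1:u+2].reshape(-1,3),0).round(1)
for n,u,v in [("bench",330,480),("railL",152,354),("rail mid",240,289),("railR",324,229),("deckR",345,262),("deckL",180,385),("lipL",202,407),("lipR",368,286),("bin floor",425,390),("jar",408,160),("glue",177,172),("sand",262,435),("ball",511,421),("sw",530,395)]: print(n,at(T,u,v))
print("side: ball",at(S,551,265),"deck",at(S,335,400),"offs",at(S,370,370),at(S,385,402),at(S,398,434),at(S,422,480),"rail",at(S,352,410),"boards",at(S,388,322),at(S,440,285),at(S,497,262))
z=W[...,2]
# connected comps of height with local region polygons
def comp(u,v,lo,hi,name):
    m=((z>lo)&(z<hi)).astype(np.uint8); n,l=cv2.connectedComponents(m,connectivity=4); k=l[int(v*s),int(u*s)]
    if k==0: print(name,"none",z[int(v*s),int(u*s)]);return
    rect(l==k,W,name)
for n,u,v in [("A",412,265),("C",510,298),("B",590,348)]: comp(u,v,8,22,n)
for n,u,v in [("o1",320,274),("o2",280,305),("o3",245,330),("o4",207,363)]: comp(u,v,27,48,n)
comp(425,347,45,65,"binrim"); comp(262,435,25,45,"sand");comp(530,395,15,35,"swblock")
# rail
m=(z>70)&(z<95); n,l=cv2.connectedComponents(m.astype(np.uint8)); k=l[int(289*s),int(240*s)]; print(k); rect(l==k,W,"rail")
E
```

```text
bench [264.   77.8   1.4]
railL [467.4 353.2  84.4]
rail mid [572.5 220.2  84.4]
railR [669.2  91.3  83.4]
deckR [627.3  63.   11.6]
deckL [ 4.154e+02  3.337e+02 -1.000e-01]
lipL [382.3 287.4  27.9]
lipR [584.7  22.3  29.2]
bin floor [416.6 -77.    6.3]
jar [785.8 -39.8  70.6]
glue [736.7 304.1 150.9]
sand [339.9 188.3  34.1]
ball [ 377.9 -201.8  107.4]
sw [ 413.6 -246.7   25.5]
side: ball [ 377.  -194.3   99.5] deck [621.5 166.7  12.8] offs [590.4 110.6  35.9] [541.2 171.9  33.8] [501.4 228.8  37.6] [447.2 291.2  35.4] rail [549.6 254.1  83.8] boards [626.  -52.7  15.3] [ 583.7 -215.7   14.7] [ 499.8 -355.5   14.1]
A n 1238 c [649.2 -81.9] size [ 60.  170.1] yaw 133.4 z 15.4 mean [640.5 -73.   15.4]
C n 1263 c [ 592.5 -228.8] size [ 60.1 170.1] yaw 150.0 z 15.3 mean [ 581.9 -222.4   15.2]
B n 1294 c [ 515.3 -371.9] size [ 60.7 169.7] yaw 139.2 z 15.4 mean [ 506.  -363.2   15.3]
o1 n 391 c [602.  101.2] size [32.3 78.8] yaw 58.9 z 42.4 mean [601.1 100.5  42.3]
o2 n 486 c [552.  164.9] size [38.  84.3] yaw 63.4 z 34.4 mean [551.8 164.1  34.4]
o3 n 466 c [510.7 219.8] size [36.4 80.4] yaw 50.8 z 38.6 mean [510.5 219.1  38.5]
o4 n 478 c [453.6 282.9] size [40.3 74.4] yaw 68.7 z 36.5 mean [453.7 282.3  36.4]
binrim n 599 c [419.4 -72.5] size [139.9 200.4] yaw 84.4 z 54.9 mean [415.7 -74.   54.5]
sand n 1053 c [339.8 186. ] size [ 61.  110.2] yaw 43.7 z 34.2 mean [340.2 185.   34.1]
swblock n 432 c [ 402.8 -231.2] size [49.9 70.1] yaw 128.7 z 25.9 mean [ 407.9 -232.3   26.2]
26
rail n 750 c [569.9 222.8] size [ 18.4 349.3] yaw 127.6 z 83.5 mean [568.3 224.2  83.2]
```

```bash
cat > plan.py <<'E'
from m import *
Ry=np.radians(127.6); RX=np.array([np.sin(Ry),-np.cos(Ry),0]); RY=np.array([np.cos(Ry),np.sin(Ry),0]); RO=np.array([543,202,0.])
rack=lambda x,y,z: RO+RX*x+RY*y+np.array([0,0,z])
BX=np.array([np.cos(np.radians(-5.6)),np.sin(np.radians(-5.6)),0]); BY=np.array([-BX[1],BX[0],0]); BO=np.array([419.4,-72.5,0])
bin_=lambda x,y,z: BO+BX*x+BY*y+np.array([0,0,z])
def ori(yaw,tilt=0):  # tool x at yaw, z down; then handle-up tilt about tool y
    a=np.radians(yaw); x=[np.cos(a),np.sin(a),0]; y=[np.sin(a),-np.cos(a),0]
    return Rn.from_matrix(np.array([x,y,[0,0,-1]]).T)*Rn.from_rotvec([0,np.radians(tilt),0])
def plan(wps,dec=2):
    """wps: (pos,yaw,tilt,open,extra_rows)"""
    o=bot.get_obs(); p=np.array(o["position"]); R=Rn.from_rotvec(o["ee_rot"])
    print("start",p.round(1),"q",np.round(o["qpos"],2))
    for w in wps:
        P,Q,op,ex=np.array(w[0],float),ori(w[1],w[2]),w[3],w[4]; first=True
        while True:
            d=R.inv().apply(P-p)/100; r=(R.inv()*Q).as_rotvec()/(np.pi/4)
            k=max(np.abs(d).max()/1.0,np.linalg.norm(r)/0.95,np.linalg.norm(d)*2/4)
            n=int(np.ceil(k-1e-6)) if k>1 else 1
            d2=np.round(d/n,dec)+0.; r2=np.round(r/n,dec)+0.
            rows=max(1,int(np.ceil(max(np.linalg.norm(d2)*2,np.linalg.norm(r2)*45/8.59))))+(1+ex if n==1 else 0)
            print("%d x"%min(rows,5),", ".join("%g"%v for v in [*d2,*r2,op]), "->",w[5] if len(w)>5 else "")
            if rows>5: print("   + hold rows",rows-5)
            p=p+R.apply(d2*100); R=R*Rn.from_rotvec(r2*np.pi/4)
            if n==1: break
def pick(c,yaw,drop,z=15,op=.6,zc=150):
    c=np.array([c[0],c[1],0]); Z=np.array([0,0,1.])
    plan([(c+Z*zc,yaw,0,op,0,"above"),(c+Z*(z+25),yaw,0,op,0,"near"),(c+Z*z,yaw,0,op,1,"down"),(c+Z*z,yaw,0,.2,3,"close"),
      (c+Z*zc,yaw,0,.2,0,"lift"),(bin_(*drop,zc),84.4,0,.2,0,"over bin"),(bin_(*drop,62),84.4,0,.2,1,"lower"),(bin_(*drop,62),84.4,0,.6,2,"release"),(bin_(*drop,zc),84.4,0,.6,0,"up")])
E
python3 -c "
from plan import *
pick((602,101.2),58.9,(-33,46))"
```

```text
start [ 176.2 -599.4  214.1] q [-1.39  0.49  1.56 -0.    1.09 -0.11]
3 x 0.87, -0.79, 0.09, 0, 0, -0.14, 0.6 -> above
3 x 0.95, -0.69, 0.09, 0, 0, -0.13, 0.6 -> above
2 x 0.84, -0.49, 0.08, 0, 0, -0.11, 0.6 -> above
2 x 0.88, -0.42, 0.08, 0, 0, -0.11, 0.6 -> above
2 x 0.92, -0.34, 0.08, 0, 0, -0.11, 0.6 -> above
2 x 0.94, -0.26, 0.08, 0, 0, -0.12, 0.6 -> above
2 x 0.96, -0.17, 0.07, 0, 0, -0.11, 0.6 -> above
3 x 0.97, -0.08, 0.08, 0, 0, -0.12, 0.6 -> above
2 x 0, 0, 0.55, 0, 0, 0, 0.6 -> near
3 x 0, 0, 0.55, 0, 0, 0, 0.6 -> near
3 x 0, 0, 0.25, 0, 0, 0, 0.6 -> down
5 x 0, 0, 0, 0, 0, 0, 0.2 -> close
2 x 0, 0, -0.68, 0, 0, 0, 0.2 -> lift
3 x 0, 0, -0.67, 0, 0, 0, 0.2 -> lift
2 x -0.72, -0.39, 0, 0, 0, -0.19, 0.2 -> over bin
2 x -0.65, -0.49, 0, 0, 0, -0.19, 0.2 -> over bin
3 x -0.57, -0.58, 0, 0, 0, -0.18, 0.2 -> over bin
4 x 0, 0, 0.88, 0, 0, 0, 0.2 -> lower
4 x 0, 0, 0, 0, 0, 0, 0.6 -> release
3 x 0, 0, -0.88, 0, 0, 0, 0.6 -> up
```

Emit:
{"op": "play_rows", "data": {
  "targets": [0.43, -0.4, 0.04, 0, 0, -0.07, 0.6, 0.87, -0.79, 0.09, 0, 0, -0.14, 0.6, 0.87, -0.79, 0.09, 0, 0, -0.14, 0.6],
  "force": 25
}}

```text
clock: 0.4
position: [238.6, -495.9, 205.1]
ee_rot: [-3.077, -0.622, -0.0]
ft_force: [-0.2, 0.6, -0.3]
grip_width: 76.3
finger_force: 0.0
```

Emit:
{"op": "play_rows", "data": {
  "targets": [0.45, -0.35, 0.05, 0, 0, -0.06, 0.6, 0.95, -0.69, 0.09, 0, 0, -0.13, 0.6, 0.95, -0.69, 0.09, 0, 0, -0.13, 0.6]
}}

```text
clock: 0.7
position: [299.6, -396.0, 196.4]
ee_rot: [-3.042, -0.778, 0.0]
ft_force: [0.6, -0.7, 0.2]
grip_width: 57.9
finger_force: 0.0
```

Emit:
{"op": "play_rows", "data": {
  "targets": [0.42, -0.25, 0.04, 0, 0, -0.06, 0.6, 0.84, -0.49, 0.08, 0, 0, -0.11, 0.6]
}}

```text
clock: 0.9
position: [349.4, -315.0, 188.5]
ee_rot: [3.008, 0.904, 0.0]
ft_force: [1.3, -0.4, 0.9]
grip_width: 57.0
finger_force: 0.0
```

Emit:
{"op": "play_rows", "data": {
  "targets": [0.44, -0.21, 0.04, 0, 0, -0.06, 0.6, 0.88, -0.42, 0.08, 0, 0, -0.11, 0.6]
}}

```text
clock: 1.1
position: [399.9, -231.0, 180.6]
ee_rot: [2.966, 1.035, 0.0]
ft_force: [0.2, -0.7, -0.1]
grip_width: 56.8
finger_force: 0.0
```

Emit:
{"op": "play_rows", "data": {
  "targets": [0.46, -0.17, 0.04, 0, 0, -0.06, 0.6, 0.92, -0.34, 0.08, 0, 0, -0.11, 0.6]
}}

```text
clock: 1.3
position: [451.0, -147.0, 172.6]
ee_rot: [2.918, 1.162, 0.0]
ft_force: [0.5, 0.4, -0.2]
grip_width: 57.3
finger_force: 0.0
```

Emit:
{"op": "play_rows", "data": {
  "targets": [0.47, -0.13, 0.04, 0, 0, -0.06, 0.6, 0.94, -0.26, 0.08, 0, 0, -0.12, 0.6]
}}

```text
clock: 1.5
position: [501.6, -63.3, 164.5]
ee_rot: [2.86, 1.299, 0.0]
ft_force: [0.4, -0.3, -1.1]
grip_width: 57.2
finger_force: 0.0
```

Emit:
{"op": "play_rows", "data": {
  "targets": [0.48, -0.08, 0.04, 0, 0, -0.06, 0.6, 0.96, -0.17, 0.07, 0, 0, -0.11, 0.6]
}}

```text
clock: 1.7
position: [552.1, 20.2, 157.3]
ee_rot: [2.801, 1.421, -0.0]
ft_force: [0.9, -0.8, 0.7]
grip_width: 56.9
finger_force: 0.0
```

Emit:
{"op": "play_rows", "data": {
  "targets": [0.48, -0.04, 0.04, 0, 0, -0.06, 0.6, 0.97, -0.08, 0.08, 0, 0, -0.12, 0.6, 0.97, -0.08, 0.08, 0, 0, -0.12, 0.6]
}}

```text
clock: 2.0
position: [604.0, 105.4, 148.5]
ee_rot: [-2.729, -1.557, -0.001]
ft_force: [-1.1, -0.4, -0.7]
grip_width: 56.8
finger_force: 0.0
```

```bash
python3 -c "
from plan import *
pick((602,101.2),58.9,(-33,46))"
```

```text
start [604.  105.4 148.5] q [0.06 0.54 1.66 0.   0.94 0.6 ]
2 x -0.05, 0, -0.01, 0, 0, 0.01, 0.6 -> above
2 x 0, 0, 0.55, 0, 0, 0, 0.6 -> near
3 x 0, 0, 0.55, 0, 0, 0, 0.6 -> near
3 x 0, 0, 0.25, 0, 0, 0, 0.6 -> down
5 x 0, 0, 0, 0, 0, 0, 0.2 -> close
2 x 0, 0, -0.68, 0, 0, 0, 0.2 -> lift
3 x 0, 0, -0.67, 0, 0, 0, 0.2 -> lift
2 x -0.72, -0.39, 0, 0, 0, -0.19, 0.2 -> over bin
2 x -0.65, -0.49, 0, 0, 0, -0.19, 0.2 -> over bin
3 x -0.57, -0.58, -0.01, 0, 0, -0.19, 0.2 -> over bin
4 x 0, 0, 0.88, 0, 0, 0, 0.2 -> lower
4 x 0, 0, 0, 0, 0, 0, 0.6 -> release
3 x 0, 0, -0.88, 0, 0, 0, 0.6 -> up
```

Emit:
{"op": "play_rows", "data": {
  "targets": [-0.05, 0, 0.27, 0, 0, 0.01, 0.6, -0.05, 0, 0.54, 0, 0, 0.01, 0.6, -0.05, 0, 0.8, 0, 0, 0.01, 0.6, -0.05, 0, 0.9, 0, 0, 0.01, 0.6, -0.05, 0, 0.9, 0, 0, 0.01, 0.6]
}}

```text
clock: 2.5
position: [598.9, 96.5, 58.6]
ee_rot: [-2.739, -1.538, 0.003]
ft_force: [-0.2, -0.3, 0.3]
grip_width: 57.1
finger_force: 0.0
```

Emit:
{"op": "play_rows", "data": {
  "targets": [0, 0, 0.2, 0, 0, 0, 0.6, 0, 0, 0.44, 0, 0, 0, 0.6, 0, 0, 0.44, 0, 0, 0, 0.6]
}}

```text
clock: 2.8
position: [598.8, 96.7, 14.7]
ee_rot: [-2.738, -1.538, 0.003]
ft_force: [-0.7, 0.1, -0.4]
grip_width: 57.0
finger_force: 0.0
```

Emit:
{"op": "play_rows", "data": {
  "targets": [0, 0, 0, 0, 0, 0, 0.2, 0, 0, 0, 0, 0, 0, 0.2, 0, 0, 0, 0, 0, 0, 0.2, 0, 0, 0, 0, 0, 0, 0.2],
  "force": 30
}}

```text
clock: 3.2
position: [599.8, 97.0, 16.6]
ee_rot: [2.738, 1.539, 0.002]
ft_force: [-1.0, -0.8, 6.4]
grip_width: 31.6
finger_force: 30.0
```

Emit:
{"op": "play_rows", "data": {
  "targets": [0, 0, -0.2, 0, 0, 0, 0.2, 0, 0, -0.6, 0, 0, 0, 0.2, 0, 0, -0.9, 0, 0, 0, 0.2, 0, 0, -0.9, 0, 0, 0, 0.2]
}}

```text
clock: 3.6
position: [601.2, 97.2, 110.0]
ee_rot: [2.736, 1.538, 0.01]
ft_force: [0.2, 0.3, -0.6]
grip_width: 31.7
finger_force: 30.0
```

```bash
python3 -c "
from plan import *
d=(-33,46);zc=140
plan([(bin_(*d,zc),84.4,0,.2,0,'over bin'),(bin_(*d,62),84.4,0,.2,1,'lower')])"
```

```text
start [601.2  97.2 110. ] q [ 0.05  0.58  1.71 -0.    0.84  0.6 ]
2 x -0.71, -0.39, -0.11, 0, 0, -0.19, 0.2 -> over bin
2 x -0.64, -0.49, -0.1, 0, 0, -0.19, 0.2 -> over bin
3 x -0.56, -0.58, -0.11, 0.01, 0, -0.19, 0.2 -> over bin
4 x 0, 0, 0.78, 0, 0, 0, 0.2 -> lower
```

Emit:
{"op": "play_rows", "data": {
  "targets": [-0.35, -0.19, -0.1, 0, 0, -0.1, 0.2, -0.71, -0.39, -0.2, 0, 0, -0.19, 0.2]
}}

```text
clock: 3.8
position: [528.0, 56.5, 125.1]
ee_rot: [-2.613, -1.744, 0.001]
ft_force: [-0.6, -0.7, -0.7]
grip_width: 31.9
finger_force: 30.0
```

Emit:
{"op": "play_rows", "data": {
  "targets": [-0.32, -0.25, -0.05, 0, 0, -0.1, 0.2, -0.64, -0.49, -0.1, 0, 0, -0.19, 0.2]
}}

```text
clock: 4.0
position: [457.4, 16.1, 135.5]
ee_rot: [-2.476, -1.934, 0.0]
ft_force: [1.1, -1.1, -1.3]
grip_width: 31.5
finger_force: 30.0
```

Emit:
{"op": "play_rows", "data": {
  "targets": [-0.28, -0.29, 0, 0, 0, -0.1, 0.2, -0.56, -0.58, 0, 0, 0, -0.19, 0.2, -0.56, -0.58, 0, 0, 0, -0.19, 0.2]
}}

```text
clock: 4.3
position: [385.3, -24.2, 135.4]
ee_rot: [-2.326, -2.108, 0.003]
ft_force: [0.5, 0.3, 0.0]
grip_width: 31.6
finger_force: 30.0
```

Emit:
{"op": "play_rows", "data": {
  "targets": [0, 0, 0.3, 0, 0, 0, 0.2, 0, 0, 0.6, 0, 0, 0, 0.2, 0, 0, 0.78, 0, 0, 0, 0.2, 0, 0, 0.78, 0, 0, 0, 0.2]
}}

```text
clock: 4.7
position: [388.6, -23.2, 55.9]
ee_rot: [-2.327, -2.106, 0.003]
ft_force: [-0.5, -0.7, -0.2]
grip_width: 31.7
finger_force: 30.0
```

Emit:
{"op": "play_rows", "data": {
  "targets": [0, 0, 0, 0, 0, 0, 0.6, 0, 0, 0, 0, 0, 0, 0.6, 0, 0, -0.4, 0, 0, 0, 0.6, 0, 0, -0.8, 0, 0, 0, 0.6, 0, 0, -0.8, 0, 0, 0, 0.6]
}}

```text
clock: 5.2
position: [391.1, -23.7, 142.2]
ee_rot: [2.323, 2.104, 0.008]
ft_force: [-0.3, 0.0, -0.5]
grip_width: 56.9
finger_force: 0.0
```

```bash
cat > look.py <<'E'
from plan import *
def look(pr=True):
    """detect loose wood by height in the top view"""
    c=cam("top"); W=c["W"]; z=W[...,2]; out={}
    rel=W-RO; rx=rel@RX; ry=rel@RY
    def comps(m,lab,amin):
        n,l,st,_=cv2.connectedComponentsWithStats(m.astype(np.uint8),connectivity=4)
        for k in range(1,n):
            if st[k,4]>amin: rect(l==k,W,lab)
    on=(rx>-66)&(rx<62)&(abs(ry)<178)
    comps(on&(z>27)&(z<48)&(rx<40),"deck",100)
    b=W-BO; comps((abs(b@BX)<63)&(abs(b@BY)<93)&(z>15)&(z<110),"bin",60)
    comps((~((rx>-84)&(rx<62)&(abs(ry)<180)))&(z>9)&(z<22)&(W[...,0]>330)&(W[...,0]<800)&(abs(W[...,1])<480),"bench",300)
    return c
if __name__=="__main__": look()
E
python3 -c "
from look import *
look()
pick((552,164.9),63.4,(-33,-46),z=18,zc=140)"
```

```text
deck n 494 c [552.2 165.2] size [37.9 86. ] yaw 63.4 z 34.6 mean [551.7 164.1  34.5]
deck n 463 c [510.5 219.9] size [36.3 80.4] yaw 50.5 z 38.4 mean [510.5 219.2  38.3]
deck n 480 c [453.9 283.2] size [40.5 75.4] yaw 69.1 z 36.6 mean [453.7 282.3  36.5]
bench n 1234 c [649.3 -82.2] size [ 60.  170.3] yaw 133.1 z 15.4 mean [640.7 -73.2  15.4]
bench n 1256 c [ 592.6 -229.2] size [ 60.4 170.6] yaw 149.7 z 15.4 mean [ 581.7 -222.4   15.3]
bench n 1286 c [ 515.5 -372.1] size [ 60.7 171. ] yaw 139.2 z 15.1 mean [ 506.2 -363.5   15.1]
start [390.4 -23.6 140.3] q [-0.23  0.28  2.19 -0.    0.66 -0.13]
2 x 0.68, 0.47, 0, 0, 0, 0.16, 0.6 -> above
2 x 0.73, 0.39, 0.01, 0, 0, 0.15, 0.6 -> above
3 x 0.77, 0.3, 0, 0.01, 0, 0.16, 0.6 -> above
3 x 0, 0, 0.97, 0, 0, 0, 0.6 -> near
3 x 0, 0, 0.25, 0, 0, 0, 0.6 -> down
5 x 0, 0, 0, 0, 0, 0, 0.2 -> close
2 x 0, 0, -0.61, 0, 0, 0, 0.2 -> lift
3 x 0, 0, -0.61, 0, 0, 0, 0.2 -> lift
2 x -0.82, -0.06, 0, 0, 0, -0.12, 0.2 -> over bin
2 x -0.8, -0.14, 0, 0, 0, -0.12, 0.2 -> over bin
2 x -0.79, -0.22, 0, 0, 0, -0.12, 0.2 -> over bin
3 x -0.76, -0.29, 0, 0, 0, -0.11, 0.2 -> over bin
4 x 0, 0, 0.78, 0, 0, 0, 0.2 -> lower
4 x 0, 0, 0, 0, 0, 0, 0.6 -> release
3 x 0, 0, -0.78, 0, 0, 0, 0.6 -> up
```

Emit:
{"op": "play_rows", "data": {
  "targets": [0.34, 0.24, 0, 0, 0, 0.08, 0.6, 0.68, 0.47, 0, 0, 0, 0.16, 0.6]
}}

```text
clock: 5.45
position: [443.2, 40.0, 137.8]
ee_rot: [2.461, 1.952, 0.001]
ft_force: [0.2, -0.3, 0.4]
grip_width: 57.2
finger_force: 0.0
```

Emit:
{"op": "play_rows", "data": {
  "targets": [0.36, 0.2, 0, 0, 0, 0.08, 0.6, 0.73, 0.39, 0.01, 0, 0, 0.15, 0.6]
}}

```text
clock: 5.65
position: [497.7, 103.5, 136.2]
ee_rot: [2.57, 1.807, -0.0]
ft_force: [0.8, -1.4, -0.4]
grip_width: 57.0
finger_force: 0.0
```

Emit:
{"op": "play_rows", "data": {
  "targets": [0.38, 0.15, 0, 0, 0, 0.08, 0.6, 0.77, 0.3, 0, 0.01, 0, 0.16, 0.6, 0.77, 0.3, 0, 0.01, 0, 0.16, 0.6]
}}

```text
clock: 5.95
position: [553.3, 167.5, 135.6]
ee_rot: [-2.67, -1.643, 0.005]
ft_force: [-1.0, -0.1, -0.0]
grip_width: 57.3
finger_force: 0.0
```

Emit:
{"op": "play_rows", "data": {
  "targets": [0, 0, 0.4, 0, 0, 0, 0.6, 0, 0, 0.8, 0, 0, 0, 0.6, 0, 0, 0.97, 0, 0, 0, 0.6, 0, 0, 0.97, 0, 0, 0, 0.6]
}}

```text
clock: 6.35
position: [548.5, 164.2, 36.8]
ee_rot: [-2.669, -1.641, 0.015]
ft_force: [-0.8, 0.1, 0.8]
grip_width: 56.8
finger_force: 0.0
```

Emit:
{"op": "play_rows", "data": {
  "targets": [0, 0, 0.15, 0, 0, 0, 0.6, 0, 0, 0.25, 0, 0, 0, 0.6, 0, 0, 0.25, 0, 0, 0, 0.6]
}}

```text
clock: 6.65
position: [549.8, 164.6, 14.2]
ee_rot: [-2.67, -1.642, 0.009]
ft_force: [-0.4, 0.1, 0.3]
grip_width: 57.3
finger_force: 0.0
```

Emit:
{"op": "play_rows", "data": {
  "targets": [0, 0, 0, 0, 0, 0, 0.2, 0, 0, 0, 0, 0, 0, 0.2, 0, 0, 0, 0, 0, 0, 0.2, 0, 0, 0, 0, 0, 0, 0.2]
}}

```text
clock: 7.05
position: [550.6, 164.9, 15.3]
ee_rot: [-2.671, -1.643, 0.006]
ft_force: [-0.8, -1.3, 4.4]
grip_width: 37.8
finger_force: 30.0
```

Emit:
{"op": "play_rows", "data": {
  "targets": [0, 0, -0.2, 0, 0, 0, 0.2, 0, 0, -0.6, 0, 0, 0, 0.2, 0, 0, -1, 0, 0, 0, 0.2]
}}

```text
clock: 7.35
position: [550.4, 164.4, 115.4]
ee_rot: [-2.67, -1.642, 0.01]
ft_force: [-0.3, -0.1, -0.7]
grip_width: 37.6
finger_force: 30.0
```

Emit:
{"op": "play_rows", "data": {
  "targets": [-0.41, -0.03, -0.2, 0, 0, -0.06, 0.2, -0.82, -0.06, -0.22, 0, 0, -0.12, 0.2]
}}

```text
clock: 7.55
position: [509.2, 93.8, 139.2]
ee_rot: [-2.589, -1.772, 0.0]
ft_force: [1.0, -0.6, -1.0]
grip_width: 37.8
finger_force: 30.0
```

Emit:
{"op": "play_rows", "data": {
  "targets": [-0.4, -0.07, 0, 0, 0, -0.06, 0.2, -0.8, -0.14, 0, 0, 0, -0.12, 0.2]
}}

```text
clock: 7.75
position: [465.5, 23.7, 137.2]
ee_rot: [-2.502, -1.89, 0.005]
ft_force: [0.9, -0.1, -0.8]
grip_width: 37.8
finger_force: 30.0
```

Emit:
{"op": "play_rows", "data": {
  "targets": [-0.4, -0.11, 0, 0, 0, -0.06, 0.2, -0.79, -0.22, 0, 0, 0, -0.12, 0.2]
}}

```text
clock: 7.95
position: [422.5, -46.3, 137.1]
ee_rot: [-2.41, -2.005, 0.005]
ft_force: [1.0, -1.5, -1.6]
grip_width: 37.9
finger_force: 30.0
```

Emit:
{"op": "play_rows", "data": {
  "targets": [-0.38, -0.15, 0, 0, 0, -0.06, 0.2, -0.76, -0.29, 0, 0, 0, -0.11, 0.2, -0.76, -0.29, 0, 0, 0, -0.11, 0.2]
}}

```text
clock: 8.25
position: [379.3, -117.2, 137.2]
ee_rot: [-2.327, -2.101, 0.006]
ft_force: [-0.7, 0.3, 0.4]
grip_width: 38.0
finger_force: 30.0
```

Emit:
{"op": "play_rows", "data": {
  "targets": [0, 0, 0.3, 0, 0, 0, 0.2, 0, 0, 0.6, 0, 0, 0, 0.2, 0, 0, 0.78, 0, 0, 0, 0.2, 0, 0, 0.78, 0, 0, 0, 0.2]
}}

```text
clock: 8.65
position: [379.9, -113.6, 57.5]
ee_rot: [-2.321, -2.102, 0.007]
ft_force: [-0.3, -0.4, -0.3]
grip_width: 37.8
finger_force: 30.0
```

Emit:
{"op": "play_rows", "data": {
  "targets": [0, 0, 0, 0, 0, 0, 0.6, 0, 0, 0, 0, 0, 0, 0.6, 0, 0, -0.4, 0, 0, 0, 0.6, 0, 0, -0.8, 0, 0, 0, 0.6, 0, 0, -0.8, 0, 0, 0, 0.6]
}}

```text
clock: 9.15
position: [382.9, -115.2, 143.7]
ee_rot: [2.328, 2.108, -0.0]
ft_force: [0.1, -1.0, -0.4]
grip_width: 56.9
finger_force: 0.0
```

```bash
python3 -c "
from look import *
look()
pick((510.5,219.9),50.5,(33,46),z=18,zc=140)"
```

```text
deck n 465 c [510.6 219.9] size [36.3 80.7] yaw 50.3 z 38.4 mean [510.6 219.3  38.3]
deck n 476 c [453.7 283.3] size [40.3 74.8] yaw 68.8 z 36.6 mean [453.7 282.3  36.4]
bin n 405 c [391.7 -17.2] size [32.3 77.6] yaw 82.6 z 35.4 mean [392.  -17.1  35.2]
bench n 1232 c [649.2 -81.8] size [ 60.  170.1] yaw 133.5 z 15.4 mean [640.7 -73.1  15.4]
bench n 1264 c [ 592.5 -229.1] size [ 60.2 170.3] yaw 149.6 z 15.2 mean [ 582.  -222.4   15.3]
bench n 1283 c [ 515.2 -371.9] size [ 60.9 170. ] yaw 140.0 z 15.3 mean [ 506.1 -363.6   15.3]
start [ 382.2 -114.9  141.8] q [-0.46  0.29  2.17 -0.    0.69 -0.36]
2 x 0.86, 0.24, 0, 0, 0, 0.19, 0.6 -> above
2 x 0.89, 0.1, 0.01, 0, 0, 0.19, 0.6 -> above
2 x 0.9, -0.03, 0, 0, 0, 0.19, 0.6 -> above
3 x 0.88, -0.16, 0.01, 0, 0, 0.18, 0.6 -> above
3 x 0, 0, 0.97, 0, 0, 0, 0.6 -> near
3 x 0, 0, 0.25, 0, 0, 0, 0.6 -> down
5 x 0, 0, 0, 0, 0, 0, 0.2 -> close
2 x 0, 0, -0.61, 0, 0, 0, 0.2 -> lift
3 x 0, 0, -0.61, 0, 0, 0, 0.2 -> lift
2 x -0.76, 0.39, 0, 0, 0, -0.25, 0.2 -> over bin
2 x -0.82, 0.24, 0, 0, 0, -0.25, 0.2 -> over bin
3 x -0.84, 0.07, 0, 0, 0, -0.25, 0.2 -> over bin
4 x 0, 0, 0.78, 0, 0, 0, 0.2 -> lower
4 x 0, 0, 0, 0, 0, 0, 0.6 -> release
3 x 0, 0, -0.78, 0, 0, 0, 0.6 -> up
```

Emit:
{"op": "play_rows", "data": {
  "targets": [0.43, 0.12, 0, 0, 0, 0.1, 0.6, 0.86, 0.24, 0, 0, 0, 0.19, 0.6]
}}

```text
clock: 9.4
position: [413.6, -31.0, 139.2]
ee_rot: [-2.481, -1.917, 0.005]
ft_force: [0.9, -0.7, 0.6]
grip_width: 56.6
finger_force: 0.0
```

Emit:
{"op": "play_rows", "data": {
  "targets": [0.45, 0.05, 0, 0, 0, 0.1, 0.6, 0.89, 0.1, 0, 0, 0, 0.19, 0.6]
}}

```text
clock: 9.6
position: [445.1, 54.3, 138.9]
ee_rot: [-2.614, -1.731, 0.007]
ft_force: [-0.2, -1.2, 0.1]
grip_width: 57.0
finger_force: 0.0
```

Emit:
{"op": "play_rows", "data": {
  "targets": [0.45, -0.01, 0, 0, 0, 0.1, 0.6, 0.9, -0.03, 0, 0, 0, 0.19, 0.6]
}}

```text
clock: 9.8
position: [477.2, 138.7, 138.8]
ee_rot: [-2.736, -1.532, 0.008]
ft_force: [0.5, -1.5, -0.7]
grip_width: 56.6
finger_force: 0.0
```

Emit:
{"op": "play_rows", "data": {
  "targets": [0.44, -0.08, 0, 0, 0, 0.09, 0.6, 0.88, -0.16, 0.01, 0, 0, 0.18, 0.6, 0.88, -0.16, 0.01, 0, 0, 0.18, 0.6]
}}

```text
clock: 10.1
position: [510.1, 224.1, 137.4]
ee_rot: [-2.834, -1.341, 0.006]
ft_force: [-0.1, -0.1, -0.8]
grip_width: 56.6
finger_force: 0.0
```

Emit:
{"op": "play_rows", "data": {
  "targets": [0, 0, 0.4, 0, 0, 0, 0.6, 0, 0, 0.8, 0, 0, 0, 0.6, 0, 0, 0.97, 0, 0, 0, 0.6, 0, 0, 0.97, 0, 0, 0, 0.6]
}}

```text
clock: 10.5
position: [506.8, 219.6, 38.7]
ee_rot: [-2.835, -1.339, 0.016]
ft_force: [0.2, -0.1, -0.2]
grip_width: 57.1
finger_force: 0.0
```

Emit:
{"op": "play_rows", "data": {
  "targets": [0, 0, 0.15, 0, 0, 0, 0.6, 0, 0, 0.23, 0, 0, 0, 0.6, 0, 0, 0.23, 0, 0, 0, 0.6]
}}

```text
clock: 10.8
position: [508.1, 220.2, 18.1]
ee_rot: [-2.835, -1.339, 0.009]
ft_force: [0.3, 0.3, 0.1]
grip_width: 57.1
finger_force: 0.0
```

Emit:
{"op": "play_rows", "data": {
  "targets": [0, 0, 0, 0, 0, 0, 0.2, 0, 0, 0, 0, 0, 0, 0.2, 0, 0, 0, 0, 0, 0, 0.2, 0, 0, 0, 0, 0, 0, 0.2]
}}

```text
clock: 11.2
position: [508.6, 220.5, 18.7]
ee_rot: [-2.835, -1.34, 0.007]
ft_force: [-0.5, -0.6, 4.5]
grip_width: 35.7
finger_force: 30.0
```

Emit:
{"op": "play_rows", "data": {
  "targets": [0, 0, -0.2, 0, 0, 0, 0.2, 0, 0, -0.6, 0, 0, 0, 0.2, 0, 0, -1, 0, 0, 0, 0.2]
}}

```text
clock: 11.5
position: [508.5, 220.0, 118.9]
ee_rot: [-2.835, -1.339, 0.011]
ft_force: [0.2, -0.1, -1.3]
grip_width: 36.2
finger_force: 30.0
```

Emit:
{"op": "play_rows", "data": {
  "targets": [-0.38, 0.2, -0.2, 0, 0, -0.12, 0.2, -0.76, 0.39, -0.2, 0, 0, -0.25, 0.2]
}}

```text
clock: 11.7
position: [491.8, 136.5, 140.7]
ee_rot: [-2.687, -1.62, -0.0]
ft_force: [0.1, -0.6, -1.7]
grip_width: 35.7
finger_force: 30.0
```

Emit:
{"op": "play_rows", "data": {
  "targets": [-0.41, 0.12, 0, 0, 0, -0.12, 0.2, -0.82, 0.24, 0, 0, 0, -0.25, 0.2]
}}

```text
clock: 11.9
position: [472.8, 51.7, 138.3]
ee_rot: [-2.515, -1.872, 0.005]
ft_force: [0.8, -1.2, -1.0]
grip_width: 35.8
finger_force: 30.0
```

Emit:
{"op": "play_rows", "data": {
  "targets": [-0.42, 0.04, 0, 0, 0, -0.12, 0.2, -0.84, 0.07, 0, 0, 0, -0.25, 0.2, -0.84, 0.07, 0, 0, 0, -0.25, 0.2]
}}

```text
clock: 12.2
position: [454.8, -32.8, 137.9]
ee_rot: [-2.323, -2.104, 0.006]
ft_force: [0.7, 0.3, 0.4]
grip_width: 35.7
finger_force: 30.0
```

Emit:
{"op": "play_rows", "data": {
  "targets": [0, 0, 0.3, 0, 0, 0, 0.2, 0, 0, 0.6, 0, 0, 0, 0.2, 0, 0, 0.78, 0, 0, 0, 0.2, 0, 0, 0.78, 0, 0, 0, 0.2]
}}

```text
clock: 12.6
position: [454.3, -28.5, 58.1]
ee_rot: [-2.322, -2.101, 0.009]
ft_force: [0.1, -0.1, -0.9]
grip_width: 35.4
finger_force: 30.0
```

Emit:
{"op": "play_rows", "data": {
  "targets": [0, 0, 0, 0, 0, 0, 0.6, 0, 0, 0, 0, 0, 0, 0.6, 0, 0, -0.4, 0, 0, 0, 0.6, 0, 0, -0.8, 0, 0, 0, 0.6, 0, 0, -0.8, 0, 0, 0, 0.6]
}}

```text
clock: 13.1
position: [457.8, -29.6, 144.7]
ee_rot: [2.329, 2.109, 0.003]
ft_force: [-0.0, 1.2, -1.3]
grip_width: 56.6
finger_force: 0.0
```

```bash
python3 -c "
from look import *
look()
pick((453.7,283.3),68.8,(33,-46),z=18,zc=140)"
```

```text
deck n 478 c [453.5 282.9] size [40.3 74.4] yaw 69.1 z 36.5 mean [453.5 282.4  36.4]
bin n 117 c [ 380. -146.] size [19.4 38.3] yaw 175.3 z 27.4 mean [ 380.1 -145.8   27.3]
bench n 1232 c [649.2 -81.9] size [ 60.1 169.8] yaw 133.4 z 15.4 mean [640.4 -72.8  15.4]
bench n 1253 c [ 592.8 -229. ] size [ 60.2 170.5] yaw 150.0 z 15.5 mean [ 581.9 -222.3   15.4]
bench n 1291 c [ 515.2 -372. ] size [ 60.9 170.3] yaw 139.8 z 15.4 mean [ 506.2 -363.3   15.3]
start [456.9 -29.4 142.7] q [-0.21  0.36  2.04  0.    0.75 -0.11]
2 x 0.78, -0.09, 0.01, 0, 0, 0.09, 0.6 -> above
2 x 0.77, -0.14, 0.01, 0, 0, 0.09, 0.6 -> above
2 x 0.76, -0.19, 0.01, 0, 0, 0.08, 0.6 -> above
3 x 0.74, -0.24, 0, 0, 0, 0.09, 0.6 -> above
3 x 0, 0, 0.97, 0, 0, 0, 0.6 -> near
3 x 0, 0, 0.25, 0, 0, 0, 0.6 -> down
5 x 0, 0, 0, 0, 0, 0, 0.2 -> close
2 x 0, 0, -0.61, 0, 0, 0, 0.2 -> lift
3 x 0, 0, -0.61, 0, 0, 0, 0.2 -> lift
3 x -0.95, 0.36, 0, 0, 0, -0.09, 0.2 -> over bin
3 x -0.97, 0.29, 0, 0, 0, -0.09, 0.2 -> over bin
3 x -0.99, 0.22, 0, 0, 0, -0.09, 0.2 -> over bin
4 x -1, 0.14, 0, 0, 0, -0.08, 0.2 -> over bin
4 x 0, 0, 0.78, 0, 0, 0, 0.2 -> lower
4 x 0, 0, 0, 0, 0, 0, 0.6 -> release
3 x 0, 0, -0.78, 0, 0, 0, 0.6 -> up
```

Emit:
{"op": "play_rows", "data": {
  "targets": [0.39, -0.05, 0, 0, 0, 0.05, 0.6, 0.78, -0.09, 0, 0, 0, 0.09, 0.6]
}}

```text
clock: 13.35
position: [454.2, 49.5, 140.0]
ee_rot: [-2.401, -2.016, 0.005]
ft_force: [-0.2, -0.9, -0.2]
grip_width: 56.7
finger_force: 0.0
```

Emit:
{"op": "play_rows", "data": {
  "targets": [0.39, -0.07, 0, 0, 0, 0.05, 0.6, 0.77, -0.14, 0, 0, 0, 0.09, 0.6]
}}

```text
clock: 13.55
position: [453.2, 128.9, 140.0]
ee_rot: [-2.468, -1.932, 0.006]
ft_force: [-0.2, -0.7, -0.0]
grip_width: 57.2
finger_force: 0.0
```

Emit:
{"op": "play_rows", "data": {
  "targets": [0.38, -0.1, 0, 0, 0, 0.04, 0.6, 0.76, -0.19, 0, 0, 0, 0.08, 0.6]
}}

```text
clock: 13.75
position: [452.7, 207.4, 140.2]
ee_rot: [-2.527, -1.855, 0.007]
ft_force: [0.5, -0.5, 0.6]
grip_width: 57.2
finger_force: 0.0
```

Emit:
{"op": "play_rows", "data": {
  "targets": [0.37, -0.12, 0, 0, 0, 0.05, 0.6, 0.74, -0.24, 0, 0, 0, 0.09, 0.6, 0.74, -0.24, 0, 0, 0, 0.09, 0.6]
}}

```text
clock: 14.05
position: [452.0, 287.0, 140.3]
ee_rot: [-2.588, -1.769, 0.006]
ft_force: [-0.8, -0.6, -0.8]
grip_width: 56.9
finger_force: 0.0
```

Emit:
{"op": "play_rows", "data": {
  "targets": [0, 0, 0.4, 0, 0, 0, 0.6, 0, 0, 0.8, 0, 0, 0, 0.6, 0, 0, 0.97, 0, 0, 0, 0.6, 0, 0, 0.97, 0, 0, 0, 0.6]
}}

```text
clock: 14.45
position: [450.5, 282.7, 41.4]
ee_rot: [-2.59, -1.765, 0.014]
ft_force: [-0.3, 0.3, -0.8]
grip_width: 56.9
finger_force: 0.0
```

Emit:
{"op": "play_rows", "data": {
  "targets": [0, 0, 0.15, 0, 0, 0, 0.6, 0, 0, 0.25, 0, 0, 0, 0.6, 0, 0, 0.25, 0, 0, 0, 0.6]
}}

```text
clock: 14.75
position: [451.4, 283.5, 18.4]
ee_rot: [-2.59, -1.766, 0.008]
ft_force: [0.0, -1.5, 1.3]
grip_width: 57.2
finger_force: 0.0
```

Emit:
{"op": "play_rows", "data": {
  "targets": [0, 0, 0, 0, 0, 0, 0.2, 0, 0, 0, 0, 0, 0, 0.2, 0, 0, 0, 0, 0, 0, 0.2, 0, 0, 0, 0, 0, 0, 0.2]
}}

```text
clock: 15.15
position: [451.9, 284.0, 19.3]
ee_rot: [-2.59, -1.766, 0.005]
ft_force: [-1.2, -0.3, 6.8]
grip_width: 39.4
finger_force: 30.0
```

Emit:
{"op": "play_rows", "data": {
  "targets": [0, 0, -0.2, 0, 0, 0, 0.2, 0, 0, -0.6, 0, 0, 0, 0.2, 0, 0, -1, 0, 0, 0, 0.2]
}}

```text
clock: 15.45
position: [451.9, 283.4, 119.6]
ee_rot: [-2.59, -1.766, 0.009]
ft_force: [0.8, 0.3, -0.4]
grip_width: 39.7
finger_force: 30.0
```

Emit:
{"op": "play_rows", "data": {
  "targets": [-0.4, 0.15, -0.2, 0, 0, -0.04, 0.2, -0.8, 0.3, -0.2, 0, 0, -0.08, 0.2, -0.95, 0.36, -0.2, 0, 0, -0.09, 0.2]
}}

```text
clock: 15.75
position: [450.9, 179.6, 139.3]
ee_rot: [-2.526, -1.857, 0.005]
ft_force: [0.3, 0.6, -0.4]
grip_width: 39.9
finger_force: 30.0
```

Emit:
{"op": "play_rows", "data": {
  "targets": [-0.4, 0.12, 0, 0, 0, -0.04, 0.2, -0.8, 0.24, 0, 0, 0, -0.08, 0.2, -0.97, 0.29, 0, 0, 0, -0.09, 0.2]
}}

```text
clock: 16.05
position: [449.7, 78.3, 138.2]
ee_rot: [-2.459, -1.944, 0.006]
ft_force: [-0.2, 0.3, -0.7]
grip_width: 39.7
finger_force: 30.0
```

Emit:
{"op": "play_rows", "data": {
  "targets": [-0.4, 0.09, 0, 0, 0, -0.04, 0.2, -0.8, 0.18, 0, 0, 0, -0.08, 0.2, -0.99, 0.22, 0, 0, 0, -0.09, 0.2]
}}

```text
clock: 16.35
position: [448.4, -23.1, 137.9]
ee_rot: [-2.389, -2.03, 0.005]
ft_force: [0.2, -0.8, -0.4]
grip_width: 40.3
finger_force: 30.0
```

Emit:
{"op": "play_rows", "data": {
  "targets": [-0.4, 0.06, 0, 0, 0, -0.04, 0.2, -0.8, 0.11, 0, 0, 0, -0.07, 0.2, -1, 0.14, 0, 0, 0, -0.08, 0.2, -1, 0.14, 0, 0, 0, -0.08, 0.2]
}}

```text
clock: 16.75
position: [446.3, -123.8, 137.5]
ee_rot: [-2.327, -2.101, 0.005]
ft_force: [0.5, -0.1, 0.0]
grip_width: 39.8
finger_force: 30.0
```

Emit:
{"op": "play_rows", "data": {
  "targets": [0, 0, 0.3, 0, 0, 0, 0.2, 0, 0, 0.6, 0, 0, 0, 0.2, 0, 0, 0.78, 0, 0, 0, 0.2, 0, 0, 0.78, 0, 0, 0, 0.2]
}}

```text
clock: 17.15
position: [444.7, -120.2, 57.9]
ee_rot: [-2.32, -2.102, 0.008]
ft_force: [-0.6, 0.1, -0.6]
grip_width: 39.8
finger_force: 30.0
```

Emit:
{"op": "play_rows", "data": {
  "targets": [0, 0, 0, 0, 0, 0, 0.6, 0, 0, 0, 0, 0, 0, 0.6, 0, 0, -0.4, 0, 0, 0, 0.6, 0, 0, -0.8, 0, 0, 0, 0.6, 0, 0, -0.8, 0, 0, 0, 0.6]
}}

```text
clock: 17.65
position: [448.3, -122.2, 144.6]
ee_rot: [2.328, 2.108, 0.001]
ft_force: [0.5, -0.2, -0.4]
grip_width: 57.1
finger_force: 0.0
```

```bash
cat >> plan.py <<'E'
Z=np.array([0,0,1.])
def grab(c,yaw,z=5):
    """board rectangle centre (board x=10), yaw of its handle direction"""
    c=np.array([c[0],c[1],0])
    plan([(c+Z*120,yaw,0,.95,1,"above"),(c+Z*(z+20),yaw,0,.95,1,"near"),(c+Z*z,yaw,0,.95,2,"down"),(c+Z*z,yaw,0,.3,3,"close"),(c+Z*(z+95),yaw,0,.3,1,"lift"),(c+Z*(z+145),yaw,0,.3,1,"lift2")])
def place(y,th=38,fx=-57,fz=15,up=70,dz=5,bx=10):
    """foot (underside plain-end corner) at rack (fx,fz); TCP dz above the underside at board x=bx"""
    t=np.radians(th); u=np.array([np.cos(t),np.sin(t)]); n=np.array([-np.sin(t),np.cos(t)])
    q=np.array([fx,fz])+u*(75+bx)+n*dz; yaw=37.6
    P=rack(q[0],y,q[1]); N=RX*n[0]+Z*n[1]
    plan([(P+Z*(up+60),yaw,0,.3,1,"over flat"),(P+Z*up,yaw,th,.3,2,"tilt"),(P+Z*15,yaw,th,.3,2,"lower"),(P,yaw,th,.3,3,"place"),(P,yaw,th,.8,3,"release"),(P+N*90,yaw,th,.8,2,"back"),(P+N*90+Z*60,yaw,0,.8,2,"up")])
E
python3 -c "
from look import *
look()
grab((649.2,-81.9),-46.6)"
```

```text
bin n 443 c [461.4 -31.3] size [35.8 80. ] yaw 80.8 z 31.6 mean [461.5 -31.3  31.6]
bin n 395 c [391.8 -16.7] size [32.1 76.7] yaw 82.3 z 35.1 mean [392.5 -16.2  35. ]
bench n 1238 c [649.4 -82.1] size [ 60.  170.1] yaw 133.3 z 15.4 mean [640.6 -73.1  15.4]
bench n 1060 c [ 592.6 -228.9] size [ 60.  170.4] yaw 149.8 z 15.4 mean [ 590.1 -229.2   15.3]
bench n 1291 c [ 515.3 -372.3] size [ 61.4 170.1] yaw 139.8 z 15.3 mean [ 506.5 -363.6   15.2]
start [ 447.4 -121.9  142.5] q [-0.41  0.37  2.02 -0.    0.75 -0.31]
4 x 0.15, 0.49, 0.06, 0, 0, 0.73, 0.95 -> above
4 x 0.39, 0.33, 0.05, 0, 0, 0.73, 0.95 -> above
4 x 0.51, 0.07, 0.06, 0, 0, 0.72, 0.95 -> above
5 x 0.47, -0.22, 0.05, 0, 0, 0.73, 0.95 -> above
   + hold rows 1
4 x 0, 0, 0.95, 0, 0, 0, 0.95 -> near
4 x 0, 0, 0.2, 0, 0, 0, 0.95 -> down
5 x 0, 0, 0, 0, 0, 0, 0.3 -> close
4 x 0, 0, -0.95, 0, 0, 0, 0.3 -> lift
3 x 0, 0, -0.5, 0, 0, 0, 0.3 -> lift2
```

Emit:
{"op": "play_rows", "data": {
  "targets": [0.04, 0.12, 0.01, 0, 0, 0.18, 0.95, 0.08, 0.25, 0.03, 0, 0, 0.36, 0.95, 0.11, 0.37, 0.04, 0, 0, 0.55, 0.95, 0.15, 0.49, 0.06, 0, 0, 0.73, 0.95]
}}

```text
clock: 18.1
position: [496.8, -111.3, 132.9]
ee_rot: [-2.829, -1.353, 0.008]
ft_force: [0.2, -0.3, 0.5]
grip_width: 83.9
finger_force: 0.0
```

Emit:
{"op": "play_rows", "data": {
  "targets": [0.1, 0.08, 0.01, 0, 0, 0.18, 0.95, 0.2, 0.16, 0.03, 0, 0, 0.36, 0.95, 0.29, 0.25, 0.04, 0, 0, 0.55, 0.95, 0.39, 0.33, 0.05, 0, 0, 0.73, 0.95]
}}

```text
clock: 18.5
position: [546.8, -101.3, 127.4]
ee_rot: [-3.097, -0.498, 0.011]
ft_force: [-0.8, 0.1, 0.7]
grip_width: 90.3
finger_force: 0.0
```

Emit:
{"op": "play_rows", "data": {
  "targets": [0.13, 0.02, 0.01, 0, 0, 0.18, 0.95, 0.26, 0.04, 0.03, 0, 0, 0.36, 0.95, 0.38, 0.05, 0.04, 0, 0, 0.55, 0.95, 0.51, 0.07, 0.06, 0, 0, 0.72, 0.95]
}}

```text
clock: 18.9
position: [597.3, -91.5, 121.1]
ee_rot: [-3.116, 0.386, 0.013]
ft_force: [0.3, 0.8, 0.8]
grip_width: 90.5
finger_force: 0.0
```

Emit:
{"op": "play_rows", "data": {
  "targets": [0.12, -0.06, 0.01, 0, 0, 0.18, 0.95, 0.24, -0.11, 0.03, 0, 0, 0.36, 0.95, 0.36, -0.17, 0.04, 0, 0, 0.55, 0.95, 0.47, -0.22, 0.05, 0, 0, 0.73, 0.95, 0.47, -0.22, 0.05, 0, 0, 0.73, 0.95]
}}

```text
clock: 19.4
position: [648.5, -81.3, 115.4]
ee_rot: [2.884, -1.246, -0.013]
ft_force: [-0.4, 0.8, 0.3]
grip_width: 90.6
finger_force: 0.0
```

Emit:
{"op": "play_rows", "data": {
  "targets": [0, 0, 0, 0, 0, 0, 0.95, 0, 0, 0, 0, 0, 0, 0.95]
}}

```text
clock: 19.6
position: [647.3, -81.7, 116.0]
ee_rot: [2.887, -1.239, -0.013]
ft_force: [-0.2, -0.4, 0.5]
grip_width: 90.4
finger_force: 0.0
```

```bash
python3 -c "
from look import *
grab((649.3,-82),-46.7)"
```

```text
start [647.3 -81.7 116. ] q [-0.23  0.64  1.58  0.    0.94  2.15]
3 x 0.02, -0.01, -0.04, 0, 0.01, 0.01, 0.95 -> above
4 x 0, -0.01, 0.95, 0, 0, 0, 0.95 -> near
4 x 0, 0, 0.2, 0, 0, 0, 0.95 -> down
5 x 0, 0, 0, 0, 0, 0, 0.3 -> close
4 x 0, 0.01, -0.95, 0, 0, 0, 0.3 -> lift
3 x 0, 0, -0.5, 0, 0, 0, 0.3 -> lift2
```

Emit:
{"op": "play_rows", "data": {
  "targets": [0.02, -0.02, 0.3, 0, 0.01, 0.01, 0.95, 0.02, -0.02, 0.6, 0, 0.01, 0.01, 0.95, 0.02, -0.02, 0.9, 0, 0.01, 0.01, 0.95, 0.02, -0.02, 0.91, 0, 0.01, 0.01, 0.95, 0.02, -0.02, 0.91, 0, 0.01, 0.01, 0.95]
}}

```text
clock: 20.1
position: [650.0, -81.7, 25.6]
ee_rot: [2.878, -1.252, -0.002]
ft_force: [0.5, 0.9, 1.4]
grip_width: 90.8
finger_force: 0.0
```

Emit:
{"op": "play_rows", "data": {
  "targets": [0, 0, 0.12, 0, 0, 0, 0.95, 0, 0, 0.19, 0, 0, 0, 0.95, 0, 0, 0.19, 0, 0, 0, 0.95, 0, 0, 0.19, 0, 0, 0, 0.95]
}}

```text
clock: 20.5
position: [650.2, -81.6, 6.4]
ee_rot: [2.877, -1.253, -0.001]
ft_force: [0.3, -0.7, -0.3]
grip_width: 90.3
finger_force: 0.0
```

Emit:
{"op": "play_rows", "data": {
  "targets": [0, 0, 0, 0, 0, 0, 0.3, 0, 0, 0, 0, 0, 0, 0.3, 0, 0, 0, 0, 0, 0, 0.3, 0, 0, 0, 0, 0, 0, 0.3, 0, 0, 0, 0, 0, 0, 0.3],
  "force": 40
}}

```text
clock: 21.0
position: [650.0, -81.6, 6.2]
ee_rot: [2.877, -1.253, -0.001]
ft_force: [-0.8, -0.4, 1.5]
grip_width: 59.7
finger_force: 40.0
```

Emit:
{"op": "play_rows", "data": {
  "targets": [0, 0, -0.15, 0, 0, 0, 0.3, 0, 0, -0.5, 0, 0, 0, 0.3, 0, 0, -0.9, 0, 0, 0, 0.3, 0, 0, -0.95, 0, 0, 0, 0.3]
}}

```text
clock: 21.4
position: [652.3, -81.7, 106.9]
ee_rot: [2.879, -1.254, 0.011]
ft_force: [0.8, -0.4, -0.9]
grip_width: 59.6
finger_force: 40.0
```

Emit:
{"op": "play_rows", "data": {
  "targets": [0, 0, -0.4, 0, 0, 0, 0.3, 0, 0, -0.5, 0, 0, 0, 0.3, 0, 0, -0.5, 0, 0, 0, 0.3]
}}

```text
clock: 21.7
position: [650.9, -81.3, 152.8]
ee_rot: [2.878, -1.254, 0.004]
ft_force: [0.1, -0.9, -1.7]
grip_width: 59.6
finger_force: 40.0
```

```bash
python3 -c "
from look import *
place(-97)"
```

```text
start [650.9 -81.3 152.8] q [-0.22  0.6   1.54 -0.    1.    2.17]
5 x -0.92, -0.56, -0.25, 0, 0, -0.94, 0.3 -> over flat
3 x -0.15, -0.51, -0.12, 0, 0, -0.47, 0.3 -> over flat
5 x 0.05, -0.54, -0.12, 0, 0, -0.47, 0.3 -> over flat
5 x 0, 0, 0.6, 0, 0.85, 0, 0.3 -> tilt
   + hold rows 3
5 x -0.34, 0, 0.43, 0, 0, 0, 0.3 -> lower
5 x -0.09, 0, 0.12, 0, 0, 0, 0.3 -> place
5 x 0, 0, 0, 0, 0, 0, 0.8 -> release
5 x 0, 0, -0.9, 0, 0, 0, 0.8 -> back
5 x 0.37, 0, -0.48, 0, -0.85, 0, 0.8 -> up
   + hold rows 3
```

Emit:
{"op": "play_rows", "data": {
  "targets": [-0.18, -0.11, -0.05, 0, 0, -0.19, 0.3, -0.37, -0.22, -0.1, 0, 0, -0.38, 0.3, -0.55, -0.33, -0.15, 0, 0, -0.56, 0.3, -0.74, -0.45, -0.2, 0, 0, -0.75, 0.3, -0.92, -0.56, -0.25, 0, 0, -0.94, 0.3]
}}

```text
clock: 22.2
position: [627.8, 25.3, 174.1]
ee_rot: [3.137, -0.121, -0.007]
ft_force: [0.4, 0.3, -0.9]
grip_width: 59.7
finger_force: 40.0
```

Emit:
{"op": "play_rows", "data": {
  "targets": [-0.05, -0.17, -0.04, 0, 0, -0.16, 0.3, -0.1, -0.34, -0.08, 0, 0, -0.31, 0.3, -0.15, -0.51, -0.12, 0, 0, -0.47, 0.3]
}}

```text
clock: 22.5
position: [617.2, 77.2, 185.9]
ee_rot: [3.106, 0.455, -0.008]
ft_force: [-0.6, 0.3, -1.0]
grip_width: 59.9
finger_force: 40.0
```

Emit:
{"op": "play_rows", "data": {
  "targets": [0.02, -0.18, -0.04, 0, 0, -0.16, 0.3, 0.03, -0.36, -0.08, 0, 0, -0.31, 0.3, 0.05, -0.54, -0.12, 0, 0, -0.47, 0.3, 0.05, -0.54, -0.12, 0, 0, -0.47, 0.3, 0.05, -0.54, -0.12, 0, 0, -0.47, 0.3]
}}

```text
clock: 23.0
position: [607.3, 129.7, 198.3]
ee_rot: [2.974, 1.007, -0.007]
ft_force: [-0.4, -0.2, -2.1]
grip_width: 59.7
finger_force: 40.0
```

Emit:
{"op": "play_rows", "data": {
  "targets": [0, 0, 0.06, 0, 0.17, 0, 0.3, 0, 0, 0.12, 0, 0.34, 0, 0.3, 0, 0, 0.18, 0, 0.51, 0, 0.3, 0, 0, 0.24, 0, 0.68, 0, 0.3, 0, 0, 0.3, 0, 0.85, 0, 0.3]
}}

```text
clock: 23.5
position: [606.1, 133.6, 173.1]
ee_rot: [-2.693, -0.923, -0.761]
ft_force: [0.2, 0.8, -1.3]
grip_width: 59.7
finger_force: 40.0
```

Emit:
{"op": "play_rows", "data": {
  "targets": [0, 0, 0, 0, 0, 0, 0.3, 0, 0, 0, 0, 0, 0, 0.3]
}}

```text
clock: 23.7
position: [606.6, 134.4, 173.5]
ee_rot: [-2.694, -0.927, -0.754]
ft_force: [0.7, -0.1, -1.2]
grip_width: 59.5
finger_force: 40.0
```

```bash
cat >> plan.py <<'E'
def down(y,th=38,fx=-57,fz=15,dz=6,bx=10,steps=True):
    t=np.radians(th); u=np.array([np.cos(t),np.sin(t)]); n=np.array([-np.sin(t),np.cos(t)])
    q=np.array([fx,fz])+u*(75+bx)+n*dz; yaw=37.6
    P=rack(q[0],y,q[1]); N=RX*n[0]+Z*n[1]
    plan([(P+Z*60,yaw,th,.3,0,"high"),(P+Z*12,yaw,th,.3,2,"lower"),(P,yaw,th,.3,3,"place"),(P,yaw,th,.8,3,"release"),(P+N*90,yaw,th,.8,2,"back"),(P+N*90+Z*60,yaw,0,.8,2,"up")])
E
python3 -c "
from look import *
down(-97)
for n in('side',):
    c=cam(n); cv2.imwrite('pics/s1.png',cv2.resize(c['frame'][100:384,130:400,::-1],None,fx=2,fy=2))"
```

```text
start [606.6 134.4 173.5] q [-0.05  0.42  1.95  0.85  0.49  0.15]
2 x -0.24, 0.05, 0.34, -0.03, 0.14, 0, 0.3 -> high
4 x -0.3, 0, 0.38, 0, 0, 0, 0.3 -> lower
5 x -0.07, 0, 0.09, 0, 0, 0, 0.3 -> place
5 x 0, 0, 0, 0, 0, 0, 0.8 -> release
5 x 0, 0, -0.9, 0, 0, 0, 0.8 -> back
5 x 0.37, 0.01, -0.47, 0, -0.84, 0, 0.8 -> up
   + hold rows 3
```

View pics/s1.png

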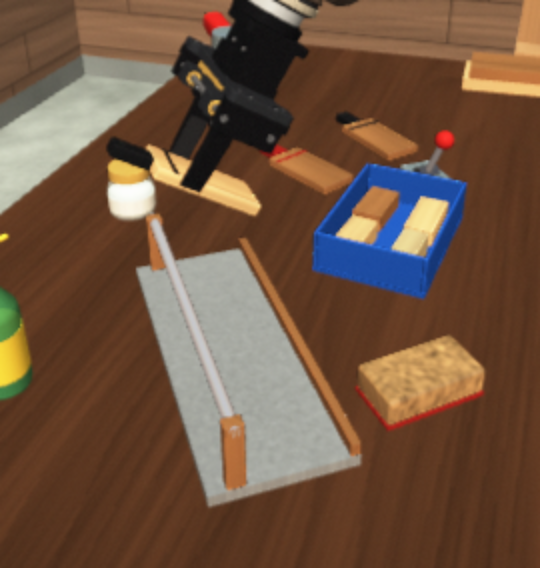

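The side crop shows the rack empty and four offcuts in the bin. The pale board is held handle-up, with its handle at about (130,152) and its plain end at (255,208).

Emit:
{"op": "play_rows", "data": {
  "targets": [-0.08, 0.02, 0.11, -0.01, 0.05, 0, 0.3, -0.16, 0.03, 0.22, -0.02, 0.1, 0, 0.3, -0.24, 0.05, 0.34, -0.03, 0.14, 0, 0.3, -0.24, 0.05, 0.34, -0.03, 0.14, 0, 0.3, -0.24, 0.05, 0.34, -0.03, 0.14, 0, 0.3]
}}

```text
clock: 24.25
position: [607.7, 130.9, 132.6]
ee_rot: [-2.638, -0.9, -0.91]
ft_force: [0.0, 0.4, -1.4]
grip_width: 59.7
finger_force: 40.0
```

```bash
python3 -c "
from look import *
down(-97)"
```

```text
start [607.7 130.9 132.6] q [-0.08  0.5   2.06  1.44  0.43 -0.47]
2 x -0.02, 0.01, 0, 0, 0, 0, 0.3 -> high
4 x -0.29, 0, 0.37, 0, 0, 0, 0.3 -> lower
5 x -0.08, 0, 0.1, 0, 0, 0, 0.3 -> place
5 x 0, 0, 0, 0, 0, 0, 0.8 -> release
5 x 0.01, 0, -0.9, 0, 0, 0, 0.8 -> back
5 x 0.36, 0, -0.47, 0, -0.85, 0, 0.8 -> up
   + hold rows 3
```

Emit:
{"op": "play_rows", "data": {
  "targets": [-0.12, 0.01, 0.12, 0, 0, 0, 0.3, -0.21, 0.01, 0.24, 0, 0, 0, 0.3, -0.31, 0.01, 0.37, 0, 0, 0, 0.3, -0.31, 0.01, 0.37, 0, 0, 0, 0.3, -0.31, 0.01, 0.37, 0, 0, 0, 0.3]
}}

```text
clock: 24.75
position: [607.3, 129.1, 85.1]
ee_rot: [-2.637, -0.901, -0.913]
ft_force: [0.1, 1.3, -1.0]
grip_width: 59.7
finger_force: 40.0
```

Emit:
{"op": "play_rows", "data": {
  "targets": [-0.03, 0, 0.03, 0, 0, 0, 0.3, -0.05, 0, 0.06, 0, 0, 0, 0.3, -0.07, 0, 0.08, 0, 0, 0, 0.3, -0.07, 0, 0.08, 0, 0, 0, 0.3]
}}

```text
clock: 25.15
position: [606.3, 128.3, 73.3]
ee_rot: [-2.638, -0.901, -0.912]
ft_force: [0.1, 1.3, -0.9]
grip_width: 59.5
finger_force: 40.0
```

```bash
python3 -c "
from look import *
down(-97)
for n in('side',):
    c=cam(n); cv2.imwrite('pics/s2.png',cv2.resize(c['frame'][150:384,130:400,::-1],None,fx=2.2,fy=2.2))"
```

```text
start [606.3 128.3  73.3] q [-0.08  0.61  2.1   1.77  0.44 -0.84]
3 x 0.37, 0, -0.46, 0, 0, 0, 0.3 -> high
4 x -0.3, 0, 0.38, 0, 0, 0, 0.3 -> lower
5 x -0.07, 0, 0.1, 0, 0, 0, 0.3 -> place
5 x 0, 0, 0, 0, 0, 0, 0.8 -> release
5 x 0, 0, -0.9, 0, 0, 0, 0.8 -> back
5 x 0.37, 0, -0.48, 0, -0.85, 0, 0.8 -> up
   + hold rows 3
```

View pics/s2.png

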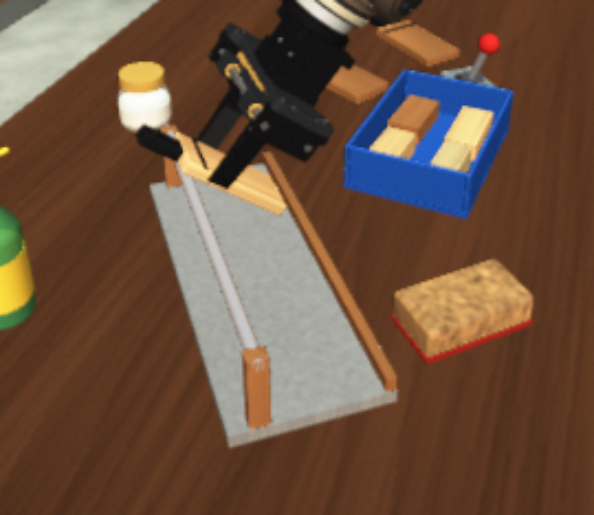

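The board is over the rail with its foot behind the lip, so I can release it.

Emit:
{"op": "play_rows", "data": {
  "targets": [0, 0, 0.02, 0, 0, 0, 0.63, 0, 0, 0.02, 0, 0, 0, 0.68, 0, 0, 0.02, 0, 0, 0, 0.8, 0, 0, 0.02, 0, 0, 0, 0.8]
}}

```text
clock: 25.6
position: [607.5, 129.1, 72.1]
ee_rot: [-2.638, -0.901, -0.913]
ft_force: [-1.1, -0.6, 0.6]
grip_width: 73.8
finger_force: 0.0
```

Emit:
{"op": "play_rows", "data": {
  "targets": [0, 0, -0.15, 0, 0, 0, 0.8, 0, 0, -0.4, 0, 0, 0, 0.8, 0, 0, -0.7, 0, 0, 0, 0.8, 0, 0, -0.9, 0, 0, 0, 0.8, 0, 0, -0.9, 0, 0, 0, 0.8]
}}

```text
clock: 26.1
position: [563.2, 94.6, 144.7]
ee_rot: [-2.638, -0.901, -0.917]
ft_force: [-0.9, -0.4, -0.7]
grip_width: 76.3
finger_force: 0.0
```

Emit:
{"op": "play_rows", "data": {
  "targets": [0.07, 0, -0.1, 0, -0.15, 0, 0.95, 0.14, 0, -0.2, 0, -0.3, 0, 0.95, 0.21, 0, -0.3, 0, -0.45, 0, 0.95, 0.28, 0, -0.4, 0, -0.6, 0, 0.95, 0.35, 0, -0.5, 0, -0.75, 0, 0.95]
}}

```text
clock: 26.6
position: [560.1, 99.8, 193.6]
ee_rot: [-2.79, -0.986, -0.464]
ft_force: [-0.8, 0.5, -0.2]
grip_width: 90.1
finger_force: 0.0
```

Emit:
{"op": "play_rows", "data": {
  "targets": [0, 0, 0, 0, 0, 0, 0.95, 0, 0, 0, 0, 0, 0, 0.95, 0, 0, 0, 0, 0, 0, 0.95]
}}

```text
clock: 26.9
position: [559.6, 100.3, 192.8]
ee_rot: [-2.785, -0.986, -0.47]
ft_force: [-0.2, -0.2, -0.6]
grip_width: 90.5
finger_force: 0.0
```

```bash
cat >> look.py <<'E'
def boards():
    """wood resting in rack: points above deck, from both cameras, in rack frame"""
    for nme in("top","side"):
        W=cam(nme)["W"]; r=W-RO; X=np.stack([r@RX,r@RY,W[...,2]],-1)
        m=(X[...,0]>-72)&(X[...,0]<24)&(abs(X[...,1])<165)&(X[...,2]>18)&(X[...,2]<140)&(X[...,2]<(X[...,0]+62)*.8+50)
        n,l,st,_=cv2.connectedComponentsWithStats(m.astype(np.uint8),connectivity=4)
        for k in range(1,n):
            if st[k,4]<80: continue
            q=X[l==k]; A=np.c_[q[:,:2],np.ones(len(q))]; s=np.linalg.lstsq(A,q[:,2],rcond=None)[0]
            print(nme,len(q),"y",np.percentile(q[:,1],[2,98]).round(),"x",np.percentile(q[:,0],[2,98]).round(),"slope",np.degrees(np.arctan(s[0])).round(1),"lat",np.degrees(np.arctan(s[1])).round(1),"z@x0",np.round(s[2]+s[1]*q[:,1].mean(),1))
E
python3 -c "
from look import *
look();boards()
grab((592.6,-229),-30.2)"
```

```text
bin n 110 c [456.8 -60.8] size [20.  35.7] yaw 171.4 z 31.2 mean [457.  -61.2  31.3]
bin n 458 c [ 451.8 -122.3] size [39.8 74. ] yaw 81.8 z 29.5 mean [ 451.9 -122.    29.5]
bin n 509 c [ 383.1 -114.2] size [37.9 84.4] yaw 84.2 z 27.4 mean [ 383.4 -113.6   27.3]
bench n 1263 c [ 592.3 -228.8] size [ 60.6 169.7] yaw 150.0 z 15.3 mean [ 581.8 -222.3   15.4]
bench n 1289 c [ 515.3 -371.9] size [ 61.4 169.3] yaw 139.9 z 15.2 mean [ 506.4 -363.5   15.2]
top 285 y [-126.  -69.] x [-10.  23.] slope 40.7 lat -0.0 z@x0 76.6
side 636 y [-123.  -67.] x [-60.  22.] slope 39.5 lat -9.1 z@x0 73.3
side 290 y [-154.  162.] x [-72. -69.] slope -67.6 lat -0.2 z@x0 -146.5
start [559.8  99.8 193.3] q [-0.06  0.36  1.92  0.42  0.68  0.52]
3 x -0.65, 0.93, -0.01, -0.1, -0.12, 0.51, 0.95 -> above
2 x -0.15, 0.73, 0.08, -0.07, -0.08, 0.34, 0.95 -> above
2 x 0.05, 0.74, 0.12, -0.07, -0.08, 0.34, 0.95 -> above
4 x 0.25, 0.69, 0.15, -0.07, -0.08, 0.33, 0.95 -> above
4 x 0, -0.01, 0.95, 0, 0, 0, 0.95 -> near
4 x 0, 0, 0.2, 0, 0, 0, 0.95 -> down
5 x 0, 0, 0, 0, 0, 0, 0.3 -> close
4 x 0, 0.01, -0.95, 0, 0, 0, 0.3 -> lift
3 x 0, 0, -0.5, 0, 0, 0, 0.3 -> lift2
```

Emit:
{"op": "play_rows", "data": {
  "targets": [-0.22, 0.31, 0, -0.03, -0.04, 0.17, 0.95, -0.43, 0.62, 0, -0.07, -0.08, 0.34, 0.95, -0.65, 0.93, -0.01, -0.1, -0.12, 0.51, 0.95, -0.65, 0.93, -0.01, -0.1, -0.12, 0.51, 0.95]
}}

```text
clock: 27.45
position: [571.4, -13.4, 168.7]
ee_rot: [-2.994, -0.398, -0.326]
ft_force: [-0.2, 0.8, -0.2]
grip_width: 90.3
finger_force: 0.0
```

Emit:
{"op": "play_rows", "data": {
  "targets": [-0.08, 0.37, 0.04, -0.03, -0.04, 0.17, 0.95, -0.15, 0.73, 0.08, -0.07, -0.08, 0.34, 0.95, -0.15, 0.73, 0.08, -0.07, -0.08, 0.34, 0.95]
}}

```text
clock: 27.75
position: [579.0, -85.4, 152.4]
ee_rot: [-3.065, 0.006, -0.223]
ft_force: [-0.7, 0.0, -0.2]
grip_width: 90.0
finger_force: 0.0
```

Emit:
{"op": "play_rows", "data": {
  "targets": [0.02, 0.37, 0.06, -0.03, -0.04, 0.17, 0.95, 0.05, 0.74, 0.12, -0.07, -0.08, 0.34, 0.95, 0.05, 0.74, 0.12, -0.07, -0.08, 0.34, 0.95]
}}

```text
clock: 28.05
position: [586.1, -158.1, 136.2]
ee_rot: [-3.078, 0.419, -0.112]
ft_force: [-0.1, -0.4, 0.1]
grip_width: 90.1
finger_force: 0.0
```

Emit:
{"op": "play_rows", "data": {
  "targets": [0.12, 0.35, 0.08, -0.03, -0.04, 0.17, 0.95, 0.25, 0.69, 0.15, -0.07, -0.08, 0.33, 0.95, 0.25, 0.69, 0.15, -0.07, -0.08, 0.33, 0.95, 0.25, 0.69, 0.15, -0.07, -0.08, 0.33, 0.95, 0.25, 0.69, 0.15, -0.07, -0.08, 0.33, 0.95]
}}

```text
clock: 28.55
position: [592.6, -227.4, 121.3]
ee_rot: [3.032, -0.812, -0.002]
ft_force: [-0.3, 0.4, 0.2]
grip_width: 90.1
finger_force: 0.0
```

```bash
python3 -c "
from look import *
grab((592.6,-229),-30.1)"
```

```text
start [ 592.6 -227.4  121.3] q [-0.47  0.6   1.63 -0.    0.91  1.63]
3 x 0.01, 0.01, 0.01, 0, 0, 0, 0.95 -> above
4 x 0, 0, 0.95, 0, 0, 0, 0.95 -> near
4 x 0, 0, 0.2, 0, 0, 0, 0.95 -> down
5 x 0, 0, 0, 0, 0, 0, 0.3 -> close
4 x 0, 0, -0.95, 0, 0, 0, 0.3 -> lift
3 x 0, 0, -0.5, 0, 0, 0, 0.3 -> lift2
```

Emit:
{"op": "play_rows", "data": {
  "targets": [0.01, 0.01, 0.3, 0, 0, 0, 0.95, 0.01, 0.01, 0.6, 0, 0, 0, 0.95, 0.01, 0.01, 0.9, 0, 0, 0, 0.95, 0.01, 0.01, 0.96, 0, 0, 0, 0.95, 0.01, 0.01, 0.96, 0, 0, 0, 0.95]
}}

```text
clock: 29.05
position: [592.8, -229.8, 25.1]
ee_rot: [3.031, -0.814, -0.004]
ft_force: [-0.0, 0.4, -0.1]
grip_width: 90.4
finger_force: 0.0
```

Emit:
{"op": "play_rows", "data": {
  "targets": [0, 0, 0.12, 0, 0, 0, 0.95, 0, 0, 0.19, 0, 0, 0, 0.95, 0, 0, 0.19, 0, 0, 0, 0.95, 0, 0, 0.19, 0, 0, 0, 0.95]
}}

```text
clock: 29.45
position: [593.1, -231.0, 6.5]
ee_rot: [3.029, -0.817, -0.002]
ft_force: [0.4, -0.0, 0.7]
grip_width: 90.9
finger_force: 0.0
```

Emit:
{"op": "play_rows", "data": {
  "targets": [0, 0, 0, 0, 0, 0, 0.3, 0, 0, 0, 0, 0, 0, 0.3, 0, 0, 0, 0, 0, 0, 0.3, 0, 0, 0, 0, 0, 0, 0.3, 0, 0, 0, 0, 0, 0, 0.3],
  "force": 40
}}

```text
clock: 29.95
position: [592.9, -231.0, 6.3]
ee_rot: [3.029, -0.817, -0.002]
ft_force: [-0.9, -0.7, 1.3]
grip_width: 59.9
finger_force: 40.0
```

Emit:
{"op": "play_rows", "data": {
  "targets": [0, 0, -0.15, 0, 0, 0, 0.3, 0, 0, -0.5, 0, 0, 0, 0.3, 0, 0, -0.9, 0, 0, 0, 0.3, 0, 0, -0.95, 0, 0, 0, 0.3]
}}

```text
clock: 30.35
position: [595.0, -231.4, 106.7]
ee_rot: [3.028, -0.816, 0.009]
ft_force: [0.0, 0.2, -1.9]
grip_width: 59.6
finger_force: 40.0
```

Emit:
{"op": "play_rows", "data": {
  "targets": [0, 0, -0.4, 0, 0, 0, 0.3, 0, 0, -0.8, 0, 0, 0, 0.3, 0, 0, -0.9, 0, 0, 0, 0.3, 0, 0, -0.9, 0, 0, 0, 0.3]
}}

```text
clock: 30.75
position: [593.6, -230.3, 192.7]
ee_rot: [3.029, -0.817, 0.002]
ft_force: [-0.0, 0.1, -1.5]
grip_width: 59.8
finger_force: 40.0
```

```bash
python3 -c "
from look import *
place(0,dz=6)"
```

```text
start [ 593.6 -230.3  192.7] q [-0.47  0.53  1.55 -0.    1.06  1.63]
3 x -0.65, -0.89, -0.03, 0, 0, -0.38, 0.3 -> over flat
2 x -0.27, -0.78, -0.02, 0, 0, -0.28, 0.3 -> over flat
2 x -0.09, -0.81, -0.02, 0, 0, -0.28, 0.3 -> over flat
2 x 0.09, -0.82, -0.02, 0, 0, -0.28, 0.3 -> over flat
4 x 0.26, -0.78, -0.02, 0.01, 0, -0.29, 0.3 -> over flat
5 x 0, 0.01, 0.6, -0.01, 0.85, 0, 0.3 -> tilt
   + hold rows 3
5 x -0.34, 0, 0.43, 0, 0, 0, 0.3 -> lower
5 x -0.09, -0.01, 0.12, 0, 0, 0, 0.3 -> place
5 x 0, 0, 0, 0, 0, 0, 0.8 -> release
5 x 0, 0.01, -0.9, 0, 0, 0, 0.8 -> back
5 x 0.37, 0, -0.47, 0, -0.85, 0, 0.8 -> up
   + hold rows 3
```

Emit:
{"op": "play_rows", "data": {
  "targets": [-0.22, -0.3, -0.01, 0, 0, -0.13, 0.3, -0.43, -0.6, -0.02, 0, 0, -0.25, 0.3, -0.65, -0.89, -0.03, 0, 0, -0.38, 0.3]
}}

```text
clock: 31.05
position: [580.8, -119.3, 191.6]
ee_rot: [3.119, -0.353, -0.008]
ft_force: [0.5, -0.9, -1.7]
grip_width: 59.3
finger_force: 40.0
```

Emit:
{"op": "play_rows", "data": {
  "targets": [-0.14, -0.39, -0.01, 0, 0, -0.14, 0.3, -0.27, -0.78, -0.02, 0, 0, -0.28, 0.3]
}}

```text
clock: 31.25
position: [572.0, -37.0, 193.5]
ee_rot: [3.139, -0.007, -0.009]
ft_force: [0.3, 0.3, -1.8]
grip_width: 59.6
finger_force: 40.0
```

Emit:
{"op": "play_rows", "data": {
  "targets": [-0.05, -0.4, -0.01, 0, 0, -0.14, 0.3, -0.09, -0.81, -0.02, 0, 0, -0.28, 0.3]
}}

```text
clock: 31.45
position: [563.7, 44.1, 195.3]
ee_rot: [3.12, 0.338, -0.009]
ft_force: [0.2, 0.6, -1.9]
grip_width: 59.8
finger_force: 40.0
```

Emit:
{"op": "play_rows", "data": {
  "targets": [0.05, -0.41, -0.01, 0, 0, -0.14, 0.3, 0.09, -0.82, -0.02, 0, 0, -0.28, 0.3]
}}

```text
clock: 31.65
position: [555.4, 126.1, 197.0]
ee_rot: [3.065, 0.679, -0.01]
ft_force: [0.4, 0.2, -1.4]
grip_width: 60.1
finger_force: 40.0
```

Emit:
{"op": "play_rows", "data": {
  "targets": [0.13, -0.39, -0.01, 0, 0, -0.15, 0.3, 0.26, -0.78, -0.02, 0.01, 0, -0.29, 0.3, 0.26, -0.78, -0.02, 0.01, 0, -0.29, 0.3, 0.26, -0.78, -0.02, 0.01, 0, -0.29, 0.3]
}}

```text
clock: 32.05
position: [546.6, 206.8, 198.9]
ee_rot: [-2.967, -1.017, 0.013]
ft_force: [0.3, -0.9, -2.0]
grip_width: 59.8
finger_force: 40.0
```

Emit:
{"op": "play_rows", "data": {
  "targets": [0, 0, 0.03, 0, 0.15, 0, 0.3, 0, 0, 0.06, 0, 0.3, 0, 0.3, 0, 0, 0.09, 0, 0.45, 0, 0.3, 0, 0, 0.12, 0, 0.6, 0, 0.3, 0, 0, 0.15, 0, 0.7, 0, 0.3]
}}

```text
clock: 32.55
position: [546.4, 205.9, 185.6]
ee_rot: [-2.721, -0.926, -0.724]
ft_force: [0.3, 2.0, -1.4]
grip_width: 59.6
finger_force: 40.0
```

Emit:
{"op": "play_rows", "data": {
  "targets": [0, 0, 0, 0, 0.05, 0, 0.3, 0, 0, 0, 0, 0.1, 0, 0.3, 0, 0, 0, 0, 0.15, 0, 0.3, 0, 0, 0, 0, 0.15, 0, 0.3, 0, 0, 0, 0, 0.15, 0, 0.3]
}}

```text
clock: 33.05
position: [547.1, 207.2, 186.0]
ee_rot: [-2.645, -0.902, -0.869]
ft_force: [-0.2, -0.3, -1.8]
grip_width: 60.0
finger_force: 40.0
```

```bash
python3 -c "
from look import *
down(0)"
```

```text
start [547.1 207.2 186. ] q [ 0.09  0.35  2.1   1.2   0.36 -0.07]
3 x -0.32, 0.02, 0.43, -0.02, 0.03, 0, 0.3 -> high
4 x -0.3, 0, 0.38, 0, 0, 0, 0.3 -> lower
5 x -0.07, 0, 0.1, 0, 0, 0, 0.3 -> place
5 x 0, 0, 0, 0, 0, 0, 0.8 -> release
5 x 0, 0, -0.9, 0, 0, 0, 0.8 -> back
5 x 0.37, 0, -0.48, 0, -0.84, -0.01, 0.8 -> up
   + hold rows 3
```

Emit:
{"op": "play_rows", "data": {
  "targets": [-0.1, 0.01, 0.14, -0.01, 0.01, 0, 0.3, -0.21, 0.02, 0.28, -0.02, 0.02, 0, 0.3, -0.32, 0.02, 0.43, -0.02, 0.03, 0, 0.3, -0.32, 0.02, 0.43, -0.02, 0.03, 0, 0.3, -0.32, 0.02, 0.43, -0.02, 0.03, 0, 0.3]
}}

```text
clock: 33.55
position: [548.2, 207.3, 133.1]
ee_rot: [-2.639, -0.895, -0.909]
ft_force: [0.3, 0.3, -1.7]
grip_width: 59.7
finger_force: 40.0
```

Emit:
{"op": "play_rows", "data": {
  "targets": [-0.1, 0, 0.12, 0, 0, 0, 0.3, -0.2, 0, 0.25, 0, 0, 0, 0.3, -0.3, 0, 0.38, 0, 0, 0, 0.3, -0.3, 0, 0.38, 0, 0, 0, 0.3, -0.3, 0, 0.38, 0, 0, 0, 0.3]
}}

```text
clock: 34.05
position: [548.4, 207.4, 85.6]
ee_rot: [-2.638, -0.896, -0.912]
ft_force: [-0.2, 0.1, -1.8]
grip_width: 59.7
finger_force: 40.0
```

```bash
python3 -c "
from look import *
down(0)"
```

```text
start [548.4 207.4  85.6] q [ 0.09  0.55  2.2   2.09  0.39 -1.01]
2 x 0.28, 0.01, -0.37, 0, 0, 0, 0.3 -> high
4 x -0.3, 0, 0.37, 0, 0, 0, 0.3 -> lower
5 x -0.07, 0, 0.1, 0, 0, 0, 0.3 -> place
5 x 0, 0, 0, 0, 0, 0, 0.8 -> release
5 x 0, 0, -0.9, 0, 0, 0, 0.8 -> back
5 x 0.37, 0, -0.47, 0, -0.85, 0, 0.8 -> up
   + hold rows 3
```

Emit:
{"op": "play_rows", "data": {
  "targets": [-0.03, 0, 0.04, 0, 0, 0, 0.3, -0.06, 0, 0.08, 0, 0, 0, 0.3, -0.09, 0, 0.12, 0, 0, 0, 0.3, -0.09, 0, 0.12, 0, 0, 0, 0.3]
}}

```text
clock: 34.45
position: [548.9, 207.6, 71.6]
ee_rot: [-2.636, -0.896, -0.917]
ft_force: [-6.6, -4.3, 16.5]
grip_width: 60.0
finger_force: 40.0
```

Emit:
{"op": "play_rows", "data": {
  "targets": [0, 0, 0, 0, 0, 0, 0.63, 0, 0, 0, 0, 0, 0, 0.68, 0, 0, 0, 0, 0, 0, 0.76, 0, 0, 0, 0, 0, 0, 0.78]
}}

```text
clock: 34.85
position: [548.5, 207.4, 69.9]
ee_rot: [-2.639, -0.896, -0.912]
ft_force: [0.6, 0.1, -0.3]
grip_width: 72.4
finger_force: 0.0
```

Emit:
{"op": "play_rows", "data": {
  "targets": [0, 0, -0.15, 0, 0, 0, 0.78, 0, 0, -0.4, 0, 0, 0, 0.78, 0, 0, -0.7, 0, 0, 0, 0.78, 0, 0, -0.9, 0, 0, 0, 0.78, 0, 0, -0.9, 0, 0, 0, 0.78]
}}

```text
clock: 35.35
position: [503.9, 173.1, 142.2]
ee_rot: [-2.639, -0.896, -0.915]
ft_force: [1.0, -0.1, -0.2]
grip_width: 73.9
finger_force: 0.0
```

Emit:
{"op": "play_rows", "data": {
  "targets": [0.07, 0, -0.1, 0, -0.15, 0, 0.95, 0.14, 0, -0.2, 0, -0.3, 0, 0.95, 0.21, 0, -0.3, 0, -0.45, 0, 0.95, 0.28, 0, -0.4, 0, -0.6, 0, 0.95, 0.35, 0, -0.5, 0, -0.75, 0, 0.95]
}}

```text
clock: 35.85
position: [499.9, 187.8, 181.3]
ee_rot: [-2.685, -0.965, -0.608]
ft_force: [0.4, 0.2, -0.1]
grip_width: 90.2
finger_force: 0.0
```

Emit:
{"op": "play_rows", "data": {
  "targets": [0, 0, 0, 0, 0, 0, 0.95, 0, 0, 0, 0, 0, 0, 0.95, 0, 0, 0, 0, 0, 0, 0.95]
}}

```text
clock: 36.15
position: [499.5, 187.9, 181.0]
ee_rot: [-2.683, -0.964, -0.613]
ft_force: [-0.4, -0.2, -0.6]
grip_width: 90.6
finger_force: 0.0
```

```bash
python3 -c "
from look import *
look();boards()
grab((515.3,-371.9),-40.3)"
```

```text
deck n 238 c [566.   94.9] size [29.1 57.4] yaw 129.1 z 37.1 mean [566.   94.8  37.1]
bin n 442 c [461.4 -31.3] size [35.8 80.2] yaw 80.9 z 31.3 mean [461.5 -31.2  31.4]
bin n 462 c [ 451.8 -122.5] size [39.8 74.2] yaw 81.7 z 29.2 mean [ 451.9 -122.    29.4]
bin n 405 c [391.8 -17.2] size [32.2 77.6] yaw 82.6 z 35.3 mean [392.1 -17.1  35.1]
bin n 500 c [ 383.1 -120.9] size [38.2 82.4] yaw 84.4 z 27.5 mean [ 383.3 -120.4   27.2]
bench n 1295 c [ 515.2 -372. ] size [ 61.  169.7] yaw 139.4 z 15.3 mean [ 506.2 -363.5   15.2]
top 908 y [-126.  -70.] x [-60.  22.] slope 40.0 lat 0.1 z@x0 76.7
top 485 y [-29.  29.] x [-19.  23.] slope 40.9 lat 1.0 z@x0 76.3
top 92 y [-13.  17.] x [-60. -44.] slope 40.3 lat -1.1 z@x0 76.1
side 638 y [-125.  -67.] x [-60.  22.] slope 39.7 lat -9.1 z@x0 73.3
side 286 y [-157.  162.] x [-72. -69.] slope -67.3 lat -0.2 z@x0 -144.4
side 803 y [-26.  31.] x [-58.  23.] slope 40.2 lat -8.8 z@x0 73.6
start [499.7 187.5 181.4] q [0.07 0.31 2.1  0.74 0.5  0.33]
3 x -0.65, 0.88, -0.26, -0.1, -0.09, 0.35, 0.95 -> above
2 x -0.32, 0.83, -0.12, -0.08, -0.07, 0.28, 0.95 -> above
2 x -0.14, 0.89, -0.06, -0.08, -0.07, 0.28, 0.95 -> above
2 x 0.06, 0.9, 0.01, -0.08, -0.07, 0.28, 0.95 -> above
2 x 0.25, 0.86, 0.05, -0.08, -0.07, 0.27, 0.95 -> above
4 x 0.44, 0.79, 0.08, -0.07, -0.07, 0.28, 0.95 -> above
4 x 0, 0, 0.95, 0, 0, 0, 0.95 -> near
4 x 0, 0, 0.2, 0, 0, 0, 0.95 -> down
5 x 0, 0, 0, 0, 0, 0, 0.3 -> close
4 x 0, 0, -0.95, 0, 0, 0, 0.3 -> lift
3 x 0, 0, -0.5, 0, 0, 0, 0.3 -> lift2
```

Emit:
{"op": "play_rows", "data": {
  "targets": [-0.22, 0.29, -0.09, -0.03, -0.03, 0.12, 0.95, -0.43, 0.59, -0.17, -0.07, -0.06, 0.24, 0.95, -0.65, 0.88, -0.26, -0.1, -0.09, 0.35, 0.95, -0.65, 0.88, -0.26, -0.1, -0.09, 0.35, 0.95]
}}

```text
clock: 36.7
position: [504.0, 73.2, 169.1]
ee_rot: [-2.857, -0.573, -0.511]
ft_force: [0.5, -0.6, -0.6]
grip_width: 90.2
finger_force: 0.0
```

Emit:
{"op": "play_rows", "data": {
  "targets": [-0.16, 0.42, -0.06, -0.04, -0.04, 0.14, 0.95, -0.32, 0.83, -0.12, -0.08, -0.07, 0.28, 0.95, -0.32, 0.83, -0.12, -0.08, -0.07, 0.28, 0.95]
}}

```text
clock: 37.0
position: [506.9, -16.1, 159.5]
ee_rot: [-2.952, -0.25, -0.422]
ft_force: [-0.2, 0.2, 0.2]
grip_width: 90.3
finger_force: 0.0
```

Emit:
{"op": "play_rows", "data": {
  "targets": [-0.07, 0.45, -0.03, -0.04, -0.04, 0.14, 0.95, -0.14, 0.89, -0.06, -0.08, -0.07, 0.28, 0.95, -0.14, 0.89, -0.06, -0.08, -0.07, 0.28, 0.95]
}}

```text
clock: 37.3
position: [509.1, -105.6, 150.2]
ee_rot: [-3.01, 0.082, -0.326]
ft_force: [0.3, 0.3, 0.7]
grip_width: 90.1
finger_force: 0.0
```

Emit:
{"op": "play_rows", "data": {
  "targets": [0.03, 0.45, 0, -0.04, -0.04, 0.14, 0.95, 0.06, 0.9, 0.01, -0.08, -0.07, 0.28, 0.95, 0.06, 0.9, 0.01, -0.08, -0.07, 0.28, 0.95]
}}

```text
clock: 37.6
position: [511.9, -194.9, 139.7]
ee_rot: [-3.03, 0.42, -0.222]
ft_force: [-0.2, 0.1, 0.4]
grip_width: 90.3
finger_force: 0.0
```

Emit:
{"op": "play_rows", "data": {
  "targets": [0.12, 0.43, 0.02, -0.04, -0.04, 0.14, 0.95, 0.25, 0.86, 0.05, -0.08, -0.07, 0.27, 0.95, 0.25, 0.86, 0.05, -0.08, -0.07, 0.27, 0.95]
}}

```text
clock: 37.9
position: [513.9, -283.8, 129.9]
ee_rot: [-3.012, 0.75, -0.114]
ft_force: [0.1, -0.2, 0.0]
grip_width: 89.8
finger_force: 0.0
```

Emit:
{"op": "play_rows", "data": {
  "targets": [0.22, 0.4, 0.04, -0.04, -0.04, 0.14, 0.95, 0.44, 0.79, 0.08, -0.07, -0.07, 0.28, 0.95, 0.44, 0.79, 0.08, -0.07, -0.07, 0.28, 0.95, 0.44, 0.79, 0.08, -0.07, -0.07, 0.28, 0.95, 0.44, 0.79, 0.08, -0.07, -0.07, 0.28, 0.95]
}}

```text
clock: 38.4
position: [515.9, -370.0, 121.3]
ee_rot: [-2.946, 1.079, -0.003]
ft_force: [0.1, 0.1, -0.0]
grip_width: 90.5
finger_force: 0.0
```

```bash
python3 -c "
from look import *
grab((515.2,-372),-40.3)"
```

```text
start [ 515.9 -370.   121.3] q [-0.73  0.6   1.63  0.01  0.91  1.54]
3 x 0.01, 0.02, 0.01, -0.01, 0, 0, 0.95 -> above
4 x 0, 0, 0.95, 0, 0, 0, 0.95 -> near
4 x 0, 0, 0.2, 0, 0, 0, 0.95 -> down
5 x 0, 0, 0, 0, 0, 0, 0.3 -> close
4 x 0, 0, -0.95, 0, 0, 0, 0.3 -> lift
3 x 0, 0, -0.5, 0, 0, 0, 0.3 -> lift2
```

Emit:
{"op": "play_rows", "data": {
  "targets": [0.01, 0.01, 0.3, 0, 0, 0, 0.95, 0.01, 0.01, 0.6, 0, 0, 0, 0.95, 0.01, 0.01, 0.9, 0, 0, 0, 0.95, 0.01, 0.01, 0.96, 0, 0, 0, 0.95, 0.01, 0.01, 0.96, 0, 0, 0, 0.95]
}}

```text
clock: 38.9
position: [516.2, -372.2, 25.3]
ee_rot: [-2.945, 1.082, -0.001]
ft_force: [-0.2, -0.2, 0.0]
grip_width: 90.3
finger_force: 0.0
```

Emit:
{"op": "play_rows", "data": {
  "targets": [0, 0, 0.12, 0, 0, 0, 0.95, 0, 0, 0.19, 0, 0, 0, 0.95, 0, 0, 0.19, 0, 0, 0, 0.95, 0, 0, 0.19, 0, 0, 0, 0.95]
}}

```text
clock: 39.3
position: [516.3, -373.5, 6.7]
ee_rot: [-2.945, 1.085, -0.004]
ft_force: [0.2, -0.0, 0.5]
grip_width: 90.3
finger_force: 0.0
```

Emit:
{"op": "play_rows", "data": {
  "targets": [0, 0, 0, 0, 0, 0, 0.3, 0, 0, 0, 0, 0, 0, 0.3, 0, 0, 0, 0, 0, 0, 0.3, 0, 0, 0, 0, 0, 0, 0.3, 0, 0, 0, 0, 0, 0, 0.3],
  "force": 40
}}

```text
clock: 39.8
position: [516.1, -373.5, 6.5]
ee_rot: [-2.945, 1.085, -0.003]
ft_force: [-1.0, 0.3, 1.9]
grip_width: 59.2
finger_force: 40.0
```

Emit:
{"op": "play_rows", "data": {
  "targets": [0, 0, -0.15, 0, 0, 0, 0.3, 0, 0, -0.5, 0, 0, 0, 0.3, 0, 0, -0.9, 0, 0, 0, 0.3, 0, 0, -0.95, 0, 0, 0, 0.3]
}}

```text
clock: 40.2
position: [517.4, -374.8, 106.9]
ee_rot: [-2.948, 1.086, -0.014]
ft_force: [0.9, -0.2, -1.5]
grip_width: 59.3
finger_force: 40.0
```

Emit:
{"op": "play_rows", "data": {
  "targets": [0, 0, -0.4, 0, 0, 0, 0.3, 0, 0, -0.8, 0, 0, 0, 0.3, 0, 0, -0.9, 0, 0, 0, 0.3, 0, 0, -0.9, 0, 0, 0, 0.3]
}}

```text
clock: 40.6
position: [515.8, -373.9, 192.9]
ee_rot: [-2.946, 1.085, -0.007]
ft_force: [-0.7, -0.3, -3.2]
grip_width: 59.4
finger_force: 40.0
```

```bash
python3 -c "
from look import *
place(97,dz=6)"
```

```text
start [ 515.8 -373.9  192.9] q [-0.73  0.53  1.56  0.    1.06  1.54]
3 x -0.89, -0.96, -0.02, 0, 0, -0.35, 0.3 -> over flat
3 x -0.48, -0.94, -0.01, 0, 0, -0.28, 0.3 -> over flat
2 x -0.21, -0.81, -0.01, 0, 0, -0.22, 0.3 -> over flat
2 x -0.07, -0.84, -0.01, 0, 0, -0.22, 0.3 -> over flat
2 x 0.08, -0.84, -0.01, 0, 0, -0.22, 0.3 -> over flat
2 x 0.22, -0.81, -0.02, 0, 0, -0.22, 0.3 -> over flat
4 x 0.36, -0.76, -0.01, 0, -0.01, -0.22, 0.3 -> over flat
5 x 0.01, 0, 0.6, 0, 0.85, 0, 0.3 -> tilt
   + hold rows 3
5 x -0.34, 0, 0.43, 0, 0, 0, 0.3 -> lower
5 x -0.09, 0, 0.12, 0, 0, 0, 0.3 -> place
5 x 0, 0, 0, 0, 0, 0, 0.8 -> release
5 x 0, 0, -0.9, 0, 0, 0, 0.8 -> back
5 x 0.37, 0, -0.48, 0, -0.85, 0, 0.8 -> up
   + hold rows 3
```

Emit:
{"op": "play_rows", "data": {
  "targets": [-0.3, -0.32, -0.01, 0, 0, -0.12, 0.3, -0.6, -0.64, -0.02, 0, 0, -0.24, 0.3, -0.89, -0.96, -0.02, 0, 0, -0.35, 0.3]
}}

```text
clock: 40.9
position: [508.9, -241.2, 191.6]
ee_rot: [-3.066, 0.667, 0.001]
ft_force: [1.1, -0.3, -1.0]
grip_width: 59.6
finger_force: 40.0
```

Emit:
{"op": "play_rows", "data": {
  "targets": [-0.16, -0.31, 0, 0, 0, -0.1, 0.3, -0.32, -0.62, -0.01, 0, 0, -0.2, 0.3, -0.48, -0.94, -0.01, 0, 0, -0.28, 0.3]
}}

```text
clock: 41.2
position: [504.8, -135.8, 193.1]
ee_rot: [-3.122, 0.326, 0.0]
ft_force: [0.4, 0.3, -2.2]
grip_width: 59.6
finger_force: 40.0
```

Emit:
{"op": "play_rows", "data": {
  "targets": [-0.1, -0.4, 0, 0, 0, -0.11, 0.3, -0.21, -0.81, -0.01, 0, 0, -0.22, 0.3]
}}

```text
clock: 41.4
position: [501.1, -52.3, 194.1]
ee_rot: [-3.138, 0.056, 0.001]
ft_force: [0.4, 0.1, -1.2]
grip_width: 59.4
finger_force: 40.0
```

Emit:
{"op": "play_rows", "data": {
  "targets": [-0.04, -0.42, 0, 0, 0, -0.11, 0.3, -0.07, -0.84, -0.01, 0, 0, -0.22, 0.3]
}}

```text
clock: 41.6
position: [497.1, 31.9, 195.3]
ee_rot: [-3.132, -0.216, 0.0]
ft_force: [0.5, -0.3, -1.9]
grip_width: 59.6
finger_force: 40.0
```

Emit:
{"op": "play_rows", "data": {
  "targets": [0.04, -0.42, 0, 0, 0, -0.11, 0.3, 0.08, -0.84, -0.01, 0, 0, -0.22, 0.3]
}}

```text
clock: 41.8
position: [493.9, 116.2, 196.5]
ee_rot: [-3.102, -0.486, -0.0]
ft_force: [1.0, -0.5, -2.7]
grip_width: 59.7
finger_force: 40.0
```

Emit:
{"op": "play_rows", "data": {
  "targets": [0.11, -0.4, -0.01, 0, 0, -0.11, 0.3, 0.22, -0.81, -0.02, 0, 0, -0.22, 0.3]
}}

```text
clock: 42.0
position: [490.4, 199.9, 198.6]
ee_rot: [-3.049, -0.752, -0.0]
ft_force: [0.1, -0.8, -2.2]
grip_width: 59.1
finger_force: 40.0
```

Emit:
{"op": "play_rows", "data": {
  "targets": [0.18, -0.38, 0, 0, 0, -0.11, 0.3, 0.36, -0.76, -0.01, 0, 0, -0.22, 0.3, 0.36, -0.76, -0.01, 0, 0, -0.22, 0.3, 0.36, -0.76, -0.01, 0, 0, -0.22, 0.3]
}}

```text
clock: 42.4
position: [487.4, 282.8, 199.6]
ee_rot: [-2.975, -1.009, -0.0]
ft_force: [-0.4, -1.3, -1.2]
grip_width: 59.5
finger_force: 40.0
```

Emit:
{"op": "play_rows", "data": {
  "targets": [0, 0, 0.03, 0, 0.15, 0, 0.3, 0, 0, 0.06, 0, 0.3, 0, 0.3, 0, 0, 0.09, 0, 0.45, 0, 0.3, 0, 0, 0.12, 0, 0.6, 0, 0.3, 0, 0, 0.15, 0, 0.7, 0, 0.3]
}}

```text
clock: 42.9
position: [486.8, 281.6, 186.3]
ee_rot: [-2.725, -0.921, -0.738]
ft_force: [0.2, 1.6, -2.1]
grip_width: 59.5
finger_force: 40.0
```

Emit:
{"op": "play_rows", "data": {
  "targets": [0, 0, 0, 0, 0.05, 0, 0.3, 0, 0, 0, 0, 0.1, 0, 0.3, 0, 0, 0, 0, 0.15, 0, 0.3, 0, 0, 0, 0, 0.15, 0, 0.3, 0, 0, 0, 0, 0.15, 0, 0.3]
}}

```text
clock: 43.4
position: [487.5, 282.7, 186.5]
ee_rot: [-2.648, -0.896, -0.884]
ft_force: [-0.8, -0.1, -2.3]
grip_width: 59.6
finger_force: 40.0
```

```bash
python3 -c "
from look import *
down(97)"
```

```text
start [487.5 282.7 186.5] q [ 0.31  0.31  2.17  1.38  0.22 -0.08]
3 x -0.32, 0.01, 0.44, 0, 0.02, -0.01, 0.3 -> high
4 x -0.29, 0, 0.38, 0, 0, 0, 0.3 -> lower
5 x -0.08, 0, 0.09, 0, 0, 0, 0.3 -> place
5 x 0, 0, 0, 0, 0, 0, 0.8 -> release
5 x 0, 0, -0.9, 0, 0, 0, 0.8 -> back
5 x 0.37, 0, -0.47, 0, -0.84, 0, 0.8 -> up
   + hold rows 3
```

Emit:
{"op": "play_rows", "data": {
  "targets": [-0.1, 0.01, 0.14, 0, 0.01, 0, 0.3, -0.21, 0.01, 0.28, 0, 0.02, 0, 0.3, -0.32, 0.01, 0.44, 0, 0.02, 0, 0.3, -0.32, 0.01, 0.44, 0, 0.02, 0, 0.3, -0.32, 0.01, 0.44, 0, 0.02, 0, 0.3]
}}

```text
clock: 43.9
position: [488.7, 283.6, 131.4]
ee_rot: [-2.637, -0.894, -0.9]
ft_force: [0.1, -0.5, -1.5]
grip_width: 59.1
finger_force: 40.0
```

Emit:
{"op": "play_rows", "data": {
  "targets": [-0.1, 0, 0.12, 0, 0, 0, 0.3, -0.2, 0, 0.25, 0, 0, 0, 0.3, -0.28, 0, 0.36, 0, 0, 0, 0.3, -0.28, 0, 0.36, 0, 0, 0, 0.3, -0.28, 0, 0.36, 0, 0, 0, 0.3]
}}

```text
clock: 44.4
position: [489.3, 284.9, 88.0]
ee_rot: [-2.634, -0.895, -0.905]
ft_force: [0.2, -0.9, -2.3]
grip_width: 59.8
finger_force: 40.0
```

```bash
python3 -c "
from look import *
down(97)"
```

```text
start [489.3 284.9  88. ] q [ 0.3   0.53  2.27  2.47  0.36 -1.21]
2 x 0.26, 0.01, -0.36, -0.01, 0, 0, 0.3 -> high
4 x -0.3, 0, 0.38, 0, 0, 0, 0.3 -> lower
5 x -0.07, 0, 0.1, 0, 0, 0, 0.3 -> place
5 x 0, 0, 0, 0, 0, 0, 0.8 -> release
5 x 0, 0, -0.9, 0, 0, 0, 0.8 -> back
5 x 0.37, 0, -0.48, 0, -0.85, 0, 0.8 -> up
   + hold rows 3
```

Emit:
{"op": "play_rows", "data": {
  "targets": [-0.04, 0, 0.04, 0, 0, 0, 0.3, -0.07, 0, 0.08, 0, 0, 0, 0.3, -0.1, 0, 0.11, 0, 0, 0, 0.3, -0.1, 0, 0.11, 0, 0, 0, 0.3]
}}

```text
clock: 44.8
position: [488.6, 284.4, 73.2]
ee_rot: [-2.633, -0.895, -0.907]
ft_force: [-1.8, -0.7, 3.7]
grip_width: 59.7
finger_force: 40.0
```

Emit:
{"op": "play_rows", "data": {
  "targets": [0, 0, 0, 0, 0, 0, 0.63, 0, 0, 0, 0, 0, 0, 0.68, 0, 0, 0, 0, 0, 0, 0.76, 0, 0, 0, 0, 0, 0, 0.78]
}}

```text
clock: 45.2
position: [488.4, 284.3, 72.8]
ee_rot: [-2.634, -0.896, -0.906]
ft_force: [-0.2, 1.0, 0.1]
grip_width: 72.7
finger_force: 0.0
```

Emit:
{"op": "play_rows", "data": {
  "targets": [0, 0, -0.15, 0, 0, 0, 0.78, 0, 0, -0.4, 0, 0, 0, 0.78, 0, 0, -0.7, 0, 0, 0, 0.78, 0, 0, -0.9, 0, 0, 0, 0.78, 0, 0, -0.9, 0, 0, 0, 0.78]
}}

```text
clock: 45.7
position: [444.3, 249.6, 145.4]
ee_rot: [-2.634, -0.895, -0.909]
ft_force: [0.5, -0.0, -0.3]
grip_width: 74.2
finger_force: 0.0
```

Emit:
{"op": "play_rows", "data": {
  "targets": [0.07, 0, -0.1, 0, -0.15, 0, 0.6, 0.14, 0, -0.2, 0, -0.3, 0, 0.6, 0.21, 0, -0.3, 0, -0.45, 0, 0.6, 0.28, 0, -0.4, 0, -0.6, 0, 0.3, 0.35, 0, -0.5, 0, -0.75, 0, 0.3]
}}

```text
clock: 46.2
position: [437.3, 274.2, 177.3]
ee_rot: [-2.6, -0.947, -0.685]
ft_force: [-0.9, 0.1, 0.1]
grip_width: 46.1
finger_force: 0.0
```

Emit:
{"op": "play_rows", "data": {
  "targets": [0, 0, 0, 0, 0, 0, 0, 0, 0, 0, 0, 0, 0, 0, 0, 0, 0, 0, 0, 0, 0]
}}

```text
clock: 46.5
position: [437.0, 273.8, 177.2]
ee_rot: [-2.599, -0.946, -0.69]
ft_force: [0.1, -0.0, 0.4]
grip_width: 22.4
finger_force: 0.0
```

```bash
python3 -c "
from look import *
look();boards()
c=cam('side'); cv2.imwrite('pics/s3.png',cv2.resize(c['frame'][130:384,130:400,::-1],None,fx=2.2,fy=2.2))
print(bot.get_obs()['qpos'])
for n in('top','side'):
    c=cam(n); h=cv2.cvtColor(c['frame'],cv2.COLOR_RGB2HSV); W=c['W']
    m=((h[...,0]<6)|(h[...,0]>174))&(h[...,1]>180)&(h[...,2]>120)&(W[...,2]>60)&(W[...,2]<125)&(W[...,0]<470)&(W[...,0]>300)
    print(n,m.sum(),np.median(W[m],0).round(1))"
```

```text
deck n 252 c [565.3  95.8] size [29.3 59.4] yaw 128.3 z 37.7 mean [565.5  95.9  37.4]
deck n 256 c [506.5 174.5] size [30.  60.5] yaw 128.9 z 37.8 mean [506.7 174.2  37.4]
bin n 443 c [461.5 -31.2] size [35.7 79.8] yaw 80.9 z 31.5 mean [461.4 -31.4  31.5]
bin n 458 c [ 451.7 -122.6] size [39.8 74.3] yaw 81.7 z 29.5 mean [ 451.9 -121.8   29.3]
bin n 407 c [391.8 -17.1] size [32.  77.6] yaw 82.4 z 35.7 mean [392.1 -17.2  35.4]
bin n 502 c [ 383.  -120.9] size [38.1 82.3] yaw 84.3 z 27.5 mean [ 383.4 -120.6   27.2]
top 923 y [-126.  -69.] x [-60.  22.] slope 40.0 lat 0.3 z@x0 76.8
top 938 y [-29.  29.] x [-59.  22.] slope 40.6 lat 1.0 z@x0 76.6
top 546 y [ 68. 126.] x [-23.  23.] slope 40.0 lat 0.7 z@x0 76.6
side 635 y [-124.  -67.] x [-59.  22.] slope 39.6 lat -8.9 z@x0 73.4
side 297 y [-154.  160.] x [-72. -69.] slope -68.9 lat -0.4 z@x0 -158.6
side 798 y [-25.  31.] x [-58.  22.] slope 40.2 lat -8.8 z@x0 73.5
side 1067 y [ 72. 128.] x [-59.  22.] slope 40.0 lat -8.0 z@x0 74.3
[0.25956414 0.27896871 2.2152127  1.09552191 0.36555781 0.143882  ]
top 49 [ 379.2 -202.   102.7]
side 51 [ 375.9 -195.9   96. ]
```

View pics/s3.png

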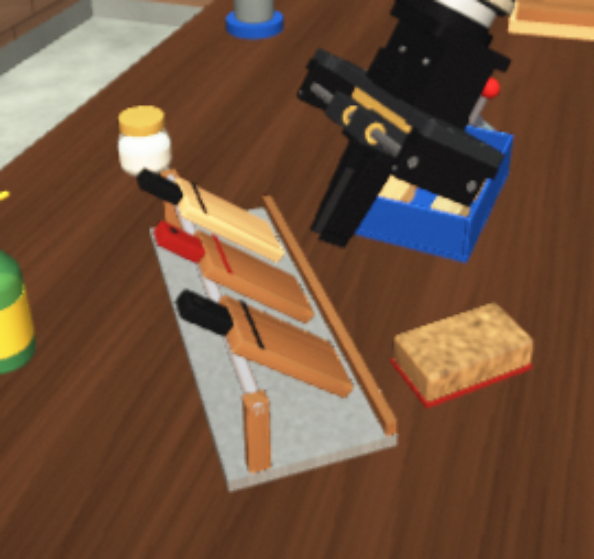

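All three boards lean on the rail, evenly spaced. Next is the lever.

```bash
cat > lev.py <<'E'
from plan import *
S=np.array([402.8,-231.2,0]); SX=np.array([.625,-.780,0])
def b(q,d=-18): a=q-.5; return S+SX*80*np.sin(a)+Z*(22+80*np.cos(a)+d)
def run(app=True):
    y=128.7
    plan(([(b(.05)+Z*85,y,0,.55,2,"above")] if app else [])+[(b(.05),y,0,.55,2,"down"),(b(.05),y,0,.1,3,"close"),(b(.3),y,0,.1,0,"arc"),(b(.5),y,0,.1,0,"arc"),(b(.75),y,0,.1,0,"arc"),(b(.97),y,0,.1,2,"arc"),(b(.97),y,0,.6,3,"open"),(b(.97)+Z*90,y,0,.6,2,"up")])
run()
E
python3 lev.py
```

```text
start [437.3 273.7 177.9] q [0.26 0.28 2.21 1.09 0.37 0.14]
3 x -0.74, 0.8, -0.51, 0.11, -0.17, -0.48, 0.55 -> above
3 x -0.78, 0.31, -0.33, 0.08, -0.12, -0.36, 0.55 -> above
3 x -0.86, 0.06, -0.27, 0.08, -0.13, -0.36, 0.55 -> above
3 x -0.86, -0.2, -0.17, 0.08, -0.12, -0.36, 0.55 -> above
5 x -0.79, -0.44, -0.08, 0.09, -0.12, -0.35, 0.55 -> above
5 x 0, 0, 0.85, 0, -0.01, 0, 0.55 -> down
5 x 0, 0, 0, 0, 0, 0, 0.1 -> close
2 x -0.19, 0, -0.06, 0, 0, 0, 0.1 -> arc
2 x -0.16, 0, -0.02, 0, 0, 0, 0.1 -> arc
2 x -0.19, 0, 0.03, 0, 0, 0, 0.1 -> arc
4 x -0.17, 0, 0.06, 0, 0, 0, 0.1 -> arc
5 x 0, 0, 0, 0, 0, 0, 0.6 -> open
5 x 0, 0, -0.9, 0, 0, 0, 0.6 -> up
```

```bash
python3 - <<'E'
from plan import *
plan([((455,30,185),85,0,.55,1,"via")])
E
```

```text
start [437.3 273.7 177.9] q [0.26 0.28 2.21 1.09 0.37 0.14]
4 x -0.56, 0.96, -0.51, 0.07, -0.36, -0.49, 0.55 -> via
5 x -0.99, 0.63, -0.33, 0.08, -0.36, -0.48, 0.55 -> via
   + hold rows 1
```

Emit:
{"op": "play_rows", "data": {
  "targets": [-0.14, 0.24, -0.13, 0.02, -0.09, -0.12, 0.55, -0.28, 0.48, -0.25, 0.04, -0.18, -0.24, 0.55, -0.42, 0.72, -0.38, 0.05, -0.27, -0.37, 0.55, -0.56, 0.96, -0.51, 0.07, -0.36, -0.49, 0.55, -0.56, 0.96, -0.51, 0.07, -0.36, -0.49, 0.55]
}}

```text
clock: 47.3
position: [447.6, 150.0, 182.2]
ee_rot: [-2.533, -1.557, -0.376]
ft_force: [0.2, 0.4, 0.3]
grip_width: 36.0
finger_force: 0.0
```

Emit:
{"op": "play_rows", "data": {
  "targets": [-0.25, 0.16, -0.08, 0.02, -0.09, -0.12, 0.55, -0.5, 0.32, -0.16, 0.04, -0.18, -0.24, 0.55, -0.75, 0.48, -0.25, 0.06, -0.27, -0.36, 0.55, -0.99, 0.63, -0.33, 0.08, -0.36, -0.48, 0.55, -0.99, 0.63, -0.33, 0.08, -0.36, -0.48, 0.55]
}}

```text
clock: 47.8
position: [455.5, 29.9, 185.0]
ee_rot: [-2.316, -2.118, -0.004]
ft_force: [-0.6, 0.3, -0.1]
grip_width: 52.4
finger_force: 0.0
```

Emit:
{"op": "play_rows", "data": {
  "targets": [0, 0, 0, 0, 0, 0, 0.55, 0, 0, 0, 0, 0, 0, 0.55]
}}

```text
clock: 48.0
position: [454.6, 31.4, 185.0]
ee_rot: [-2.317, -2.115, -0.005]
ft_force: [-0.1, 0.4, -0.2]
grip_width: 52.2
finger_force: 0.0
```

```bash
python3 lev.py
```

```text
start [454.6  31.4 185. ] q [-0.08  0.29  1.99  0.01  0.86  0.01]
2 x -0.8, -0.17, 0.08, 0, 0, -0.33, 0.55 -> above
2 x -0.74, -0.37, 0.07, 0, 0, -0.32, 0.55 -> above
5 x -0.61, -0.55, 0.08, 0, -0.01, -0.33, 0.55 -> above
5 x 0, 0, 0.85, 0, 0, 0, 0.55 -> down
5 x 0, 0, 0, 0, 0, 0, 0.1 -> close
2 x -0.19, 0, -0.07, 0, 0, 0, 0.1 -> arc
2 x -0.16, 0, -0.01, 0, 0, 0, 0.1 -> arc
2 x -0.2, 0, 0.02, 0, 0, 0, 0.1 -> arc
4 x -0.16, 0, 0.07, 0, 0, 0, 0.1 -> arc
5 x 0, 0, 0, 0, 0, 0, 0.6 -> open
5 x 0, 0, -0.9, 0, 0, 0, 0.6 -> up
```

Emit:
{"op": "play_rows", "data": {
  "targets": [-0.4, -0.08, 0.04, 0, 0, -0.16, 0.55, -0.8, -0.17, 0.08, 0, 0, -0.33, 0.55, -0.8, -0.17, 0.08, 0, 0, -0.33, 0.55]
}}

```text
clock: 48.3
position: [429.8, -49.4, 176.6]
ee_rot: [-2.019, -2.401, -0.005]
ft_force: [-0.4, -0.3, -0.4]
grip_width: 52.3
finger_force: 0.0
```

Emit:
{"op": "play_rows", "data": {
  "targets": [-0.37, -0.18, 0.04, 0, 0, -0.16, 0.55, -0.74, -0.37, 0.07, 0, 0, -0.32, 0.55, -0.74, -0.37, 0.07, 0, 0, -0.32, 0.55]
}}

```text
clock: 48.6
position: [406.4, -128.8, 169.5]
ee_rot: [-1.706, -2.635, -0.006]
ft_force: [0.6, -0.2, -0.1]
grip_width: 52.4
finger_force: 0.0
```

Emit:
{"op": "play_rows", "data": {
  "targets": [-0.3, -0.28, 0.04, 0, 0, -0.16, 0.55, -0.61, -0.55, 0.08, 0, 0, -0.33, 0.55, -0.61, -0.55, 0.08, 0, 0, -0.33, 0.55, -0.61, -0.55, 0.08, 0, 0, -0.33, 0.55, -0.61, -0.55, 0.08, 0, 0, -0.33, 0.55]
}}

```text
clock: 49.1
position: [382.1, -203.8, 161.5]
ee_rot: [-1.356, -2.831, -0.006]
ft_force: [-0.7, 0.7, 0.1]
grip_width: 52.6
finger_force: 0.0
```

```bash
python3 lev.py
```

```text
start [ 382.1 -203.8  161.5] q [-0.64  0.3   2.07  0.    0.78 -1.33]
4 x 0.01, -0.01, 0, 0, 0, 0, 0.55 -> above
5 x -0.01, 0, 0.85, 0, 0, 0, 0.55 -> down
5 x 0, 0, 0, 0, 0, 0, 0.1 -> close
2 x -0.19, 0, -0.06, 0, 0, 0, 0.1 -> arc
2 x -0.16, 0, -0.02, 0, 0, 0, 0.1 -> arc
2 x -0.19, 0, 0.03, 0, 0, 0, 0.1 -> arc
4 x -0.17, 0, 0.06, 0, 0, 0, 0.1 -> arc
5 x 0, 0, 0, 0, 0, 0, 0.6 -> open
5 x 0.01, 0, -0.9, 0, 0, 0, 0.6 -> up
```

Emit:
{"op": "play_rows", "data": {
  "targets": [0, -0.01, 0.3, 0, 0, 0, 0.55, 0, -0.01, 0.6, 0, 0, 0, 0.55, 0, -0.01, 0.85, 0, 0, 0, 0.55, 0, -0.01, 0.85, 0, 0, 0, 0.55, 0, -0.01, 0.85, 0, 0, 0, 0.55]
}}

```text
clock: 49.6
position: [381.3, -204.6, 76.9]
ee_rot: [-1.352, -2.832, -0.005]
ft_force: [0.2, 0.1, 0.6]
grip_width: 52.1
finger_force: 0.0
```

Emit:
{"op": "play_rows", "data": {
  "targets": [0, 0, 0, 0, 0, 0, 0.1, 0, 0, 0, 0, 0, 0, 0.1, 0, 0, 0, 0, 0, 0, 0.1, 0, 0, 0, 0, 0, 0, 0.1, 0, 0, 0, 0, 0, 0, 0.1],
  "force": 10
}}

```text
clock: 50.1
position: [379.3, -205.7, 76.6]
ee_rot: [-1.349, -2.831, -0.003]
ft_force: [-16.2, -12.5, 2.7]
grip_width: 25.8
finger_force: 10.0
```

Emit:
{"op": "play_rows", "data": {
  "targets": [-0.1, 0, -0.03, 0, 0, 0, 0.1, -0.19, 0, -0.06, 0, 0, 0, 0.1, -0.27, 0, -0.08, 0, 0, 0, 0.1, -0.35, 0, -0.08, 0, 0, 0, 0.1, -0.45, 0, -0.07, 0, 0, 0, 0.1]
}}

```text
clock: 50.6
position: [407.8, -241.2, 83.7]
ee_rot: [-1.35, -2.831, -0.003]
ft_force: [-13.1, -8.9, 3.9]
grip_width: 25.5
finger_force: 10.0
```

Emit:
{"op": "play_rows", "data": {
  "targets": [-0.1, 0, 0.02, 0, 0, 0, 0.1, -0.2, 0, 0.05, 0, 0, 0, 0.1, -0.27, 0, 0.08, 0, 0, 0, 0.1, -0.27, 0, 0.08, 0, 0, 0, 0.1, -0.27, 0, 0.08, 0, 0, 0, 0.1]
}}

```text
clock: 51.1
position: [425.4, -262.8, 75.5]
ee_rot: [-1.352, -2.833, -0.002]
ft_force: [-11.7, -11.8, 3.4]
grip_width: 24.7
finger_force: 10.0
```

```bash
python3 -c "
from look import *
print(bot.get_obs()['position'],bot.get_obs()['grip_width'])
c=cam('side'); cv2.imwrite('pics/s4.png',cv2.resize(c['frame'][120:300,180:440,::-1],None,fx=3,fy=3))"
```

```text
[ 425.35372905 -262.84960742   75.5090311 ] 24.694851782544607
```

View pics/s4.png

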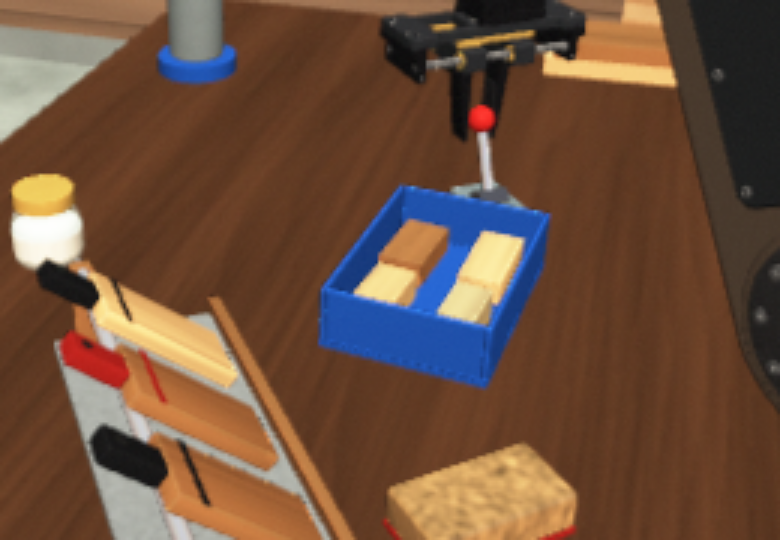

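The ball, at (482,118), is pinched between the fingers and the lever has been carried over. I'll open, lift and check.

Emit:
{"op": "play_rows", "data": {
  "targets": [0, 0, 0, 0, 0, 0, 0.6, 0, 0, 0, 0, 0, 0, 0.6, 0, 0, 0, 0, 0, 0, 0.6]
}}

```text
clock: 51.45
position: [426.2, -261.4, 75.4]
ee_rot: [-1.353, -2.833, -0.005]
ft_force: [-0.1, -0.4, -0.2]
grip_width: 43.6
finger_force: 0.0
```

Emit:
{"op": "play_rows", "data": {
  "targets": [0, 0, -0.3, 0, 0, 0, 0.6, 0, 0, -0.6, 0, 0, 0, 0.6, 0, 0, -1, 0, 0, 0, 0.6, 0, 0, -1, 0, 0, 0, 0.6]
}}

```text
clock: 51.85
position: [427.8, -262.7, 179.4]
ee_rot: [1.351, 2.831, 0.002]
ft_force: [-0.7, 0.1, -0.6]
grip_width: 57.3
finger_force: 0.0
```

```bash
python3 -c "
from look import *
look();boards()
S=np.array([402.8,-231.2,0]); SX=np.array([.625,-.780,0])
for n in('top','side'):
    c=cam(n); h=cv2.cvtColor(c['frame'],cv2.COLOR_RGB2HSV); W=c['W']
    m=((h[...,0]<6)|(h[...,0]>174))&(h[...,1]>180)&(h[...,2]>120)&(W[...,2]>60)&(W[...,2]<125)&(W[...,0]<490)&(W[...,0]>300)&(abs(W[...,1]+230)<80)
    p=np.median(W[m],0); print(n,m.sum(),p.round(1),'s',((p-S)@SX).round(1))"
```

```text
deck n 242 c [565.9  96.1] size [28.5 59.8] yaw 125.6 z 37.2 mean [565.2  96.5  37.5]
deck n 248 c [507.3 174.7] size [30.4 59.9] yaw 127.7 z 37.3 mean [506.9 174.4  37.7]
deck n 267 c [447.  250.8] size [30.5 62.7] yaw 134.1 z 37.4 mean [447.9 250.2  37.7]
bin n 442 c [461.4 -31.3] size [35.7 80. ] yaw 80.9 z 31.4 mean [461.4 -31.2  31.4]
bin n 462 c [ 451.8 -122.4] size [39.7 73.8] yaw 81.7 z 29.7 mean [ 451.9 -121.9   29.5]
bin n 404 c [391.7 -17.1] size [32.2 77.7] yaw 82.5 z 35.7 mean [392.1 -17.1  35.3]
bin n 503 c [ 382.9 -120.9] size [38.4 82.5] yaw 84.4 z 27.3 mean [ 383.4 -120.8   27.2]
top 923 y [-126.  -69.] x [-60.  22.] slope 39.7 lat 0.0 z@x0 76.5
top 941 y [-29.  29.] x [-59.  22.] slope 40.3 lat 0.8 z@x0 76.4
top 967 y [ 68. 126.] x [-60.  22.] slope 40.3 lat 1.7 z@x0 76.7
side 632 y [-124.  -67.] x [-59.  22.] slope 39.7 lat -9.1 z@x0 73.3
side 283 y [-158.  160.] x [-72. -69.] slope -70.5 lat -0.3 z@x0 -174.3
side 804 y [-25.  31.] x [-58.  22.] slope 40.2 lat -8.8 z@x0 73.6
side 1063 y [ 72. 128.] x [-59.  22.] slope 40.0 lat -8.2 z@x0 74.3
top 13 [ 414.4 -253.7  106.4] s 24.8
side 62 [ 418.3 -247.2  100.2] s 22.1
```

```bash
python3 -c "
from plan import *
S=np.array([402.8,-231.2,0]); SX=np.array([.625,-.780,0]);y=128.7
plan([(S-8*SX+Z*165,y,0,0,1,'above'),(S-8*SX+Z*82,y,0,0,1,'down'),(S+15*SX+Z*82,y,0,0,2,'push'),(S-8*SX+Z*82,y,0,0,2,'back'),(S-8*SX+Z*180,y,0,0,2,'up')])"
```

```text
start [ 425.9 -261.4  174.1] q [-0.68  0.37  1.91  0.    0.87 -1.37]
3 x 0.46, 0.01, 0.09, 0, -0.01, 0.01, 0 -> above
4 x 0, 0, 0.83, 0, 0, 0, 0 -> down
4 x -0.23, 0, 0, 0, 0, 0, 0 -> push
4 x 0.23, 0, 0, 0, 0, 0, 0 -> back
5 x 0, 0, -0.98, 0, 0, 0, 0 -> up
```

Emit:
{"op": "play_rows", "data": {
  "targets": [0.23, 0.01, 0, 0, 0, 0, 0, 0.46, 0.01, 0.05, 0, 0, 0, 0, 0.46, 0.01, 0.09, 0, 0, 0, 0, 0.46, 0.01, 0.09, 0, 0, 0, 0]
}}

```text
clock: 52.5
position: [398.0, -225.3, 165.5]
ee_rot: [-1.351, -2.832, -0.005]
ft_force: [1.0, -0.7, -0.0]
grip_width: 30.2
finger_force: 0.0
```

Emit:
{"op": "play_rows", "data": {
  "targets": [0, 0, 0.3, 0, 0, 0, 0, 0, 0, 0.6, 0, 0, 0, 0, 0, 0, 0.83, 0, 0, 0, 0, 0, 0, 0.83, 0, 0, 0, 0]
}}

```text
clock: 52.9
position: [397.5, -225.0, 80.9]
ee_rot: [-1.351, -2.829, -0.006]
ft_force: [0.4, 0.3, 0.5]
grip_width: 1.6
finger_force: 0.0
```

Emit:
{"op": "play_rows", "data": {
  "targets": [-0.08, 0, 0, 0, 0, 0, 0, -0.15, 0, 0, 0, 0, 0, 0, -0.2, 0, 0, 0, 0, 0, 0, -0.23, 0, 0, 0, 0, 0, 0, -0.23, 0, 0, 0, 0, 0, 0]
}}

```text
clock: 53.4
position: [411.6, -242.1, 83.8]
ee_rot: [-1.351, -2.83, -0.006]
ft_force: [-6.0, 6.8, 5.0]
grip_width: 0.9
finger_force: 4.2
```

Emit:
{"op": "play_rows", "data": {
  "targets": [0.1, 0, 0, 0, 0, 0, 0, 0.23, 0, 0, 0, 0, 0, 0, 0.3, 0, -0.5, 0, 0, 0, 0, 0.3, 0, -1, 0, 0, 0, 0, 0.3, 0, -1, 0, 0, 0, 0]
}}

```text
clock: 53.9
position: [395.0, -220.7, 188.6]
ee_rot: [1.35, 2.829, 0.001]
ft_force: [0.8, -1.1, -0.4]
grip_width: 0.5
finger_force: 0.0
```

Emit:
{"op": "play_rows", "data": {
  "targets": [0.5, 0, -0.3, 0, 0, 0, 0, 0.5, -0.9, -0.4, 0, 0, 0, 0, 0.5, -0.9, -0.4, 0, 0, 0, 0, 0.5, -0.9, -0.4, 0, 0, 0, 0]
}}

```text
clock: 54.3
position: [289.8, -238.9, 224.0]
ee_rot: [-1.357, -2.833, -0.003]
ft_force: [-0.1, -0.2, -0.5]
grip_width: 0.3
finger_force: 0.0
```

```bash
python3 -c "
from look import *
S=np.array([402.8,-231.2,0]); SX=np.array([.625,-.780,0])
for n in('top','side'):
    c=cam(n); h=cv2.cvtColor(c['frame'],cv2.COLOR_RGB2HSV); W=c['W']
    m=((h[...,0]<6)|(h[...,0]>174))&(h[...,1]>180)&(h[...,2]>120)&(W[...,2]>60)&(W[...,2]<125)&(W[...,0]<490)&(W[...,0]>300)&(abs(W[...,1]+230)<80)
    p=np.median(W[m],0); print(n,m.sum(),p.round(1),'s',((p-S)@SX).round(1))
    if n=='top': cv2.imwrite('pics/t5.png',cv2.resize(c['frame'][100:340,60:420,::-1],None,fx=2.2,fy=2.2))"
```

```text
top 52 [ 429.2 -262.7  101.9] s 41.0
side 60 [ 424.9 -254.2   96.3] s 31.7
```

View pics/t5.png

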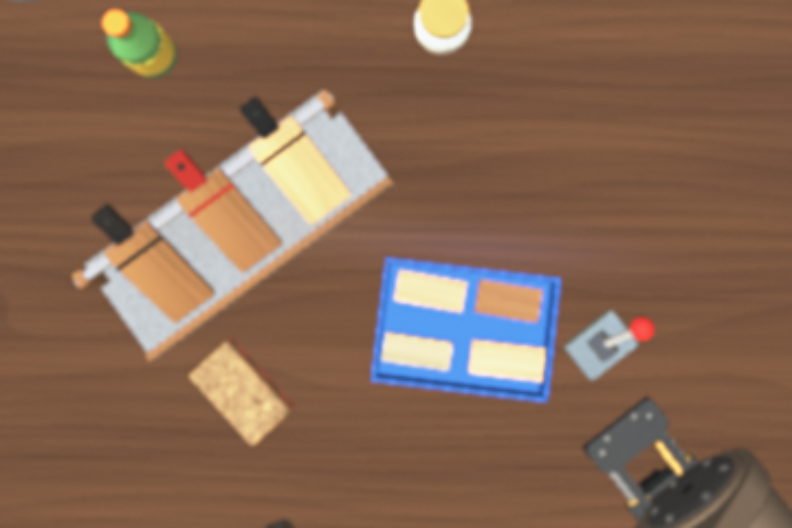

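The top view shows the lever fully over, with the ball at (642,329) and measured at s≈+40, z about 92. The three boards are square and apart, and four offcuts are in the bin. I'm handing the job in.

```bash
python3 -c "
from workcell import bot
print(bot.sign_off())"
```

```text
the job is handed in; nothing more can be done
None
```

I handed the job in: the last images show all four offcuts in the bin, the three boards leaning square and apart in the rack, and the fan lever pushed fully over; `sign_off()` returned no verdict.

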